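# Line up the beakers on the ware board by height

## Robot

A 6-joint arm with a two-finger parallel gripper is mounted at the origin on the work surface. World frame = base frame: x ahead of the robot, y to its left, z up, the work surface at z = 0. Lengths are in m, angles in rad, forces in N, time in s.
With the tool pointing down it reaches from about 0.325 to 0.775 m from the base axis. Payload 5.5 kg.
Tool frame: the origin (TCP) lies between the finger pads; the fingertips stand 11 mm ahead of it and the grasp point (between the pads) lies 8 mm behind it; z points along the fingers, x is the direction in which the jaws open and shut, and the axes are right-handed (so a half turn about z gives the same grasp; the last joint's range is limited). The gripper opens to 85 mm and grips with 20 to 120 N. Pads are 22 mm wide; open, the fingers measure 114 mm over their backs; the gripper's body (76 mm by 85 mm) begins 54 mm behind the grasp point. The pads swing forward as they close: fully open they stand 13 mm farther back than shut.
Start: joints at [1.221, 0.091, 1.231, -0, 1.82, -0.057], TCP at [0.173, 0.574, 0.207] pointing down, gripper open.
Joint ranges: [-2.87, 2.87], [-0.86, 2.18], [0.17, 2.46], [-1.51, 4.65], [0.06, 2.69], [-2.65, 2.65]. Speed limits (rad/s): [2.57, 2.57, 3.01, 3.14, 3.14, 3.14].

## Interface

Orientations are given as [roll, pitch, yaw] about the fixed x, y, z axes, in that order (R = Rz(yaw) Ry(pitch) Rx(roll)).
In Python, from cell import * gives the robot as it stands.
- The arm moves only by the tool drive_tool, never from a script. Its argument "steps" is a list of rows, each an object of numbers: "jaw": the finger opening in m, from 0 to 0.0854; "dx", "dy", "dz": the shift along the tool's x, y, z in m; "rx", "ry", "rz": the turn, a rotation vector about the tool's x, y, z in degrees. A call has 1 to 12 rows; each row is the pose to reach, as a shift and turn from the pose commanded when the call began, along the tool's axes at that moment; what a row does not reach only later rows make up. A row lasts 1/12 s, in which the tool goes at most 41.7 mm and 7.16 degrees, less where a joint would pass 70% of its speed; a pose out of reach is approached as far as the arm can. A call with a gripper value outside its range is refused whole. The fingers move at their own pace and stop on an object; "force" is the grip in N (left out, the last holds). Time passes only in rows, so rows that repeat a pose let the fingers close. It gives the time, the measured TCP pose, the force and the opening at its end, in the units of the state.
- get_state(): the state, without advancing time (a new reading comes with each control period).
- read_camera(name): name is "scene" or "side" or "wrist"; returns (picture, depth): 480x640x3 uint8, blue, green, red; 480x640 float32, m along the optical axis (not along the pixel's ray), 0 where there is no reading.
- camera_params(name): a dict with "camera_matrix" (3x3 intrinsics, pixels), "R" (3x3) and "t" (3): a world point X has camera coordinates R X + t; the wrist camera has in their place "tool_from_camera" (4x4, takes a point from camera to tool coordinates, whose origin is the TCP and whose axes are the tool frame's). Camera axes: x right, y down, z forward; pixel columns grow to the right and rows downward; lengths in m; the calibration is good to about 2 mm. A picture is of the moment at which its call begins: read the wrist's pose just before it. camera_params takes no time and is no camera call.
- finish_job(): hands the job in, once; it reports no verdict.
Trained networks look in the newest picture that a camera, given by its name, has taken for a name from the list of things; names that differ only in an ending like _2 or _b are one class to them, and where a whole thing is asked for, a point or a joint stands for the part that bears it (a point fixed in the world has none). Each returns a list of dicts, best first, with "confidence" (0 to 1); they miss things now and then, are a little off and sometimes report something else, mostly with a low value. They report only what shows in the picture. A call takes as long as a camera call. They do not tell look-alikes from the thing itself.
- spot_in(camera, thing): "centre" ([x, y, z] in m, in world coordinates, good to about 4 mm: the middle of the surface that is visible of it).
- outline_of(camera, thing): "mask" (480x640 bool, what is visible of it).
The state is a dict: "clock": time; "q": joint angles; "qd": joint speeds; "tau": joint torques, N m; "tool_pos": TCP position; "tcp_rot": TCP orientation; "force": force on the tool from outside, world axes, zero at the start; "torque": the same for the moment, N m; "opening": finger opening in m.
Only numpy, scipy, OpenCV 4.12 (cv2) and the standard library are available. Lean on these libraries where they do the work, as an engineer would, in place of code of your own. Each camera call takes 0.05 s, during which the arm holds its last target.

## Task

Stand the four white beakers upright on the four grey discs of the ware board, one in the middle of each disc, in order of height: the shortest on the disc at the end next to the banding wheel, the tallest at the other end. Set each one down without dropping it, keep every beaker upright all the time, and leave the small blue bud vase where it stands.

Things in the scene. Friction and masses are not known exactly. Their poses are not given: they have to be found in the camera images.
- beaker_a: the shortest beaker: 60 mm tall, 62 mm outer diameter from 20 mm up to the rim, narrowing to a 52 mm foot; origin at the centre of its underside, z up along its axis. Round and hollow, open at the top, wall 4.5 mm, no handle; white glazed stoneware, about 150 g, stands loose on the table at the start.
- beaker_b: the second shortest beaker: 78 mm tall, straight, 54 mm outer diameter (foot 51 mm); origin at the centre of its underside, z up along its axis. Round and hollow, open at the top, wall 4.5 mm, no handle; white glazed stoneware, about 160 g, stands loose on the table at the start.
- beaker_c: the second tallest beaker: 96 mm tall, 60 mm outer diameter from 40 mm up to the rim, narrowing to a 50 mm foot; origin at the centre of its underside, z up along its axis. Round and hollow, open at the top, wall 4.5 mm, no handle; white glazed stoneware, about 210 g, stands loose on the table at the start.
- beaker_d: the tallest beaker: 114 mm tall, straight, 53 mm outer diameter (foot 50 mm); origin at the centre of its underside, z up along its axis. Round and hollow, open at the top, wall 4.5 mm, no handle; white glazed stoneware, about 220 g, stands loose on the table at the start.
- disc_1: flat grey drying disc, 84 mm diameter, 10 mm thick, fixed on the wooden ware board (110 x 380 mm, 18 mm thick, fixed to the table, long side roughly along world y); the end disc on the robot's left (+y). The discs stand in a straight row 92 mm apart. Origin at the centre of the disc's underside (18 mm above the table); its top, where the beaker stands, is 10 mm above that
- disc_2: flat grey drying disc, 84 mm diameter, 10 mm thick, fixed on the wooden ware board (110 x 380 mm, 18 mm thick, fixed to the table, long side roughly along world y); second from the robot's left. The discs stand in a straight row 92 mm apart. Origin at the centre of the disc's underside (18 mm above the table); its top, where the beaker stands, is 10 mm above that
- disc_3: flat grey drying disc, 84 mm diameter, 10 mm thick, fixed on the wooden ware board (110 x 380 mm, 18 mm thick, fixed to the table, long side roughly along world y); third from the robot's left. The discs stand in a straight row 92 mm apart. Origin at the centre of the disc's underside (18 mm above the table); its top, where the beaker stands, is 10 mm above that
- disc_4: flat grey drying disc, 84 mm diameter, 10 mm thick, fixed on the wooden ware board (110 x 380 mm, 18 mm thick, fixed to the table, long side roughly along world y); the end disc on the robot's right (-y). The discs stand in a straight row 92 mm apart. Origin at the centre of the disc's underside (18 mm above the table); its top, where the beaker stands, is 10 mm above that
- banding_wheel: banding wheel (potter's turntable), fixed to the table: aluminium head 170 mm across on a dark foot, 80 mm tall; it stands beyond one end of the ware board, on the robot's left (+y) or right (-y), a round glaze tub with a closed lid (154 mm across, 87 mm tall) beyond the other end. Origin at the centre of its underside
- bud_vase: small blue bottle-shaped bud vase, 82 mm tall, 34 mm across at most, loose, standing among the beakers in one of the gaps between them (a clay-coloured kiln post and a wooden stamp stand in the other gaps, each at most 30 mm across and 50 mm tall). Origin at the centre of its underside
Things that resemble listed ones, but are neither listed nor needed, are in the scene too. Leave any black or red look-alike of the beaker_d alone.

How it is judged:
By the outcome, as a careful person would: the job done as asked, in the order asked, and still so for the second after the job is handed in, with the robot touching nothing.
It also fails if it takes over 112 s, if anything falls off the work surface, if the arm or the gripper's body presses on something with over 40 N, if the wrist force passes 120 N, or if a joint passes its speed limit or range.

## Working session

There is one attempt and no reset: what is moved stays moved. The work goes in short steps, Python scripts to look and compute and a tool call to move; the robot and the scene stay as the last step left them, time stands still between calls to the robot, and variables do not carry over. Pictures are saved under pics/ and viewed, and the job is handed in when it is done.

Besides the shell and the picture viewer there is one more tool, called after "Emit:" as name(argument=value, ...) on one line, values as JSON. drive_tool: Moves the arm, as the interface text tells. Its arguments: {"type":"object","properties":{"steps":{"type":"array","items":{"type":"object","properties":{"jaw":{"type":"number"},"dx":{"type":"number"},"dy":{"type":"number"},"dz":{"type":"number"},"rx":{"type":"number"},"ry":{"type":"number"},"rz":{"type":"number"}}}},"force":{"type":"number"}},"required":["steps"]}

```bash
ls; mkdir -p pics
python3 - <<'E'
from cell import *
import cv2,numpy as np
print(get_state())
for c in ["scene","side","wrist"]:
    p,d=read_camera(c); cv2.imwrite(f"pics/{c}0.png",p); np.save(f"{c}0.npy",d); print(c,camera_params(c))
E
```

```text
pics
{'clock': 0.0, 'q': array([ 1.22130781e+00,  9.18806469e-02,  1.23192336e+00, -2.63312030e-06,
        1.81979043e+00, -5.66936913e-02]), 'qd': array([ 0.00067291, -0.00017854, -0.00053382, -0.00052093,  0.00018068,
       -0.00073839]), 'tau': array([-2.61013643e-03, -4.58735633e+01, -4.18016052e+01, -2.98123668e-04,
        1.20674365e-02, -2.41879741e-05]), 'tool_pos': array([0.173061  , 0.57414794, 0.20631671]), 'tcp_rot': array([-3.14148177e+00,  1.99870959e-03,  1.27800096e+00]), 'force': array([ 0.79228703, -0.00837222,  0.75405867]), 'torque': array([0.0202924 , 0.05413098, 0.01562365]), 'opening': 0.08534396423339045}
scene {'camera_matrix': array([[465.10151268,   0.        , 327.26983391],
       [  0.        , 465.10151268, 240.49924154],
       [  0.        ,   0.        ,   1.        ]]), 'R': array([[ 0.19321518,  0.98102223,  0.01622564],
       [ 0.732565  , -0.13324019, -0.66752946],
       [-0.65269933,  0.14086316, -0.74440658]]), 't': array([-0.12493246, -0.33998468,  1.43397173])}
side {'camera_matrix': array([[489.66483874,   0.        , 320.89493528],
       [  0.        , 489.66483874, 242.14755797],
       [  0.        ,   0.        ,   1.        ]]), 'R': array([[ 0.85880123, -0.5119118 , -0.02016844],
       [-0.30208397, -0.47420561, -0.82696694],
       [ 0.41377014,  0.71629278, -0.56188871]]), 't': array([-0.42222592,  0.21715848,  0.78461657])}
wrist {'camera_matrix': array([[426.92232588,   0.        , 316.38472104],
       [  0.        , 426.92232588, 238.94058465],
       [  0.        ,   0.        ,   1.        ]]), 'tool_from_camera': array([[ 9.99999697e-01, -2.44698346e-04, -7.39106430e-04,
        -1.07954066e-04],
       [ 4.62409341e-04,  9.50418043e-01,  3.10974804e-01,
        -8.03243260e-02],
       [ 6.26365066e-04, -3.10975052e-01,  9.50417869e-01,
        -1.66596697e-01],
       [ 0.00000000e+00,  0.00000000e+00,  0.00000000e+00,
         1.00000000e+00]])}
```

View pics/scene0.png

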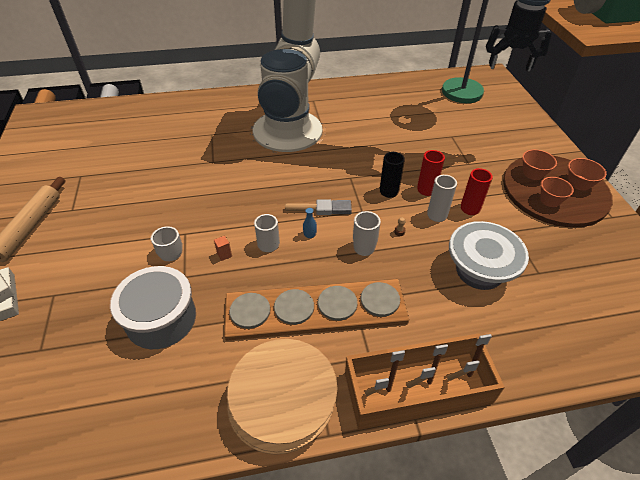

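View pics/side0.png

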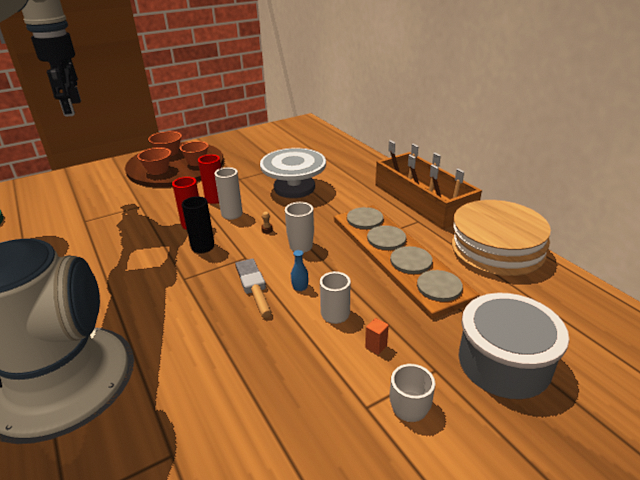

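View pics/wrist0.png

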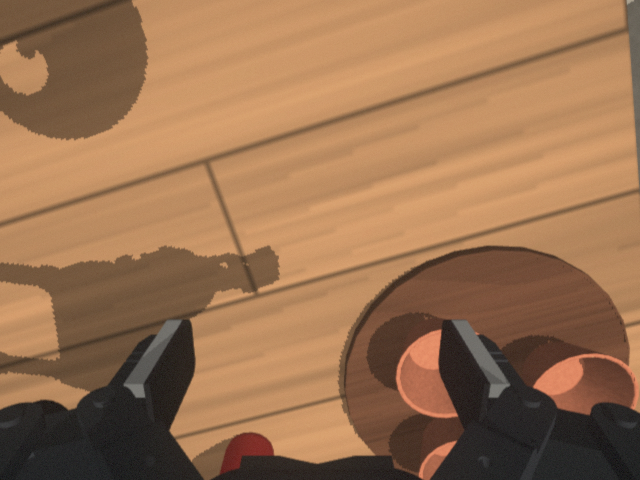

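The scene camera faces the robot, so image right is +y. The banding wheel is at (488,250), on the +y side, which puts a on disc_1 and d on disc_4.

Candidates for the beakers in the scene picture:
- **White:** a (167,243), b (267,233), c (366,233), d (441,198).
- **Look-alikes of d:** black (392,173), red (432,172), red (477,191).
- **Other:** terracotta cups on the tray at (555,175).

Next I'll measure positions.

```bash
cat > h.py <<'E'
from cell import *
import cv2,numpy as np
from scipy.optimize import least_squares
def cloud(cam,d,P=None):
    P=P or camera_params(cam);K=P["camera_matrix"]
    v,u=np.mgrid[0:480,0:640]
    X=np.stack([(u-K[0,2])/K[0,0]*d,(v-K[1,2])/K[1,1]*d,d],-1)
    return (X-P["t"])@P["R"]   # R^T(X-t)
def fitc(p,r=None):
    c0=p.mean(0)
    if r is None:
        f=lambda q:np.hypot(p[:,0]-q[0],p[:,1]-q[1])-q[2]; x=[*c0,.03]
    else:
        f=lambda q:np.hypot(p[:,0]-q[0],p[:,1]-q[1])-r; x=c0
    s=least_squares(f,x,loss='soft_l1',f_scale=.002); return s.x,np.sqrt(np.mean(s.fun**2))
E
cat > m.py <<'E'
from h import *
for cam in ["scene","side"]:
    p,d=read_camera(cam); W=cloud(cam,d)
    for n in ["beaker_a","beaker_b","beaker_c","beaker_d","disc_1","banding_wheel","bud_vase"]:
        if n in("beaker_b","beaker_c","beaker_d") : pass
        for o in outline_of(cam,n):
            if o["confidence"]<.3: continue
            m=o["mask"]&(d>0)
            ys,xs=np.nonzero(m); q=W[m]; z=q[:,2]; zt=np.percentile(z,98)
            col=p[m].mean(0).astype(int)
            r=q[z>zt-.006]
            a,e=fitc(r[:,:2])
            out=f"{cam} {n} {o['confidence']:.2f} px({xs.mean():.0f},{ys.mean():.0f}) n{m.sum()} col{col} ztop{zt:.4f} mean{q.mean(0).round(3)} rim {a.round(4)} {e:.4f}"
            print(out)
E
python3 m.py
```

```text
scene beaker_a 0.93 px(167,243) n867 col[ 99 108 116] ztop0.0609 mean[ 0.445 -0.336  0.037] rim [ 0.4431 -0.3365  0.0286] 0.0018
scene beaker_a 0.90 px(392,174) n842 col[10  9 10] ztop0.1144 mean[0.336 0.228 0.071] rim [0.3264 0.2323 0.024 ] 0.0018
scene beaker_a 0.83 px(366,232) n971 col[ 92  99 106] ztop0.0962 mean[0.517 0.114 0.063] rim [0.5102 0.1163 0.0275] 0.0016
scene beaker_a 0.79 px(476,191) n950 col[12 14 91] ztop0.1141 mean[0.436 0.417 0.07 ] rim [0.4275 0.4224 0.024 ] 0.0017
scene beaker_a 0.73 px(441,198) n1030 col[ 87  95 104] ztop0.1143 mean[0.442 0.324 0.066] rim [0.4346 0.3285 0.0241] 0.0017
scene beaker_a 0.69 px(267,233) n821 col[ 97 105 114] ztop0.0789 mean[ 0.463 -0.108  0.048] rim [ 0.4577 -0.1074  0.0246] 0.0017
scene beaker_a 0.58 px(430,171) n804 col[13 15 92] ztop0.1140 mean[0.346 0.327 0.073] rim [0.3373 0.3342 0.0242] 0.0017
scene beaker_b 0.93 px(167,243) n867 col[ 99 108 116] ztop0.0609 mean[ 0.445 -0.336  0.037] rim [ 0.4431 -0.3365  0.0286] 0.0018
scene beaker_b 0.90 px(392,174) n842 col[10  9 10] ztop0.1144 mean[0.336 0.228 0.071] rim [0.3264 0.2323 0
[... 6103 characters left out ...]
06 130 145] ztop0.0294 mean[0.662 0.011 0.027] rim [0.6631 0.0129 0.03  ] 0.0101
side disc_1 0.62 px(364,218) n620 col[105 129 145] ztop0.0294 mean[0.668 0.102 0.026] rim [0.6705 0.1052 0.0296] 0.0099
side disc_1 0.56 px(411,260) n928 col[107 131 146] ztop0.0294 mean[ 0.654 -0.08   0.027] rim [ 0.6563 -0.0776  0.0302] 0.0101
side disc_1 0.43 px(228,193) n1143 col[ 88 100 115] ztop0.1132 mean[0.428 0.317 0.065] rim [0.4308 0.3259 0.0239] 0.0019
side banding_wheel 0.96 px(292,171) n2269 col[133 139 145] ztop0.0820 mean[0.613 0.346 0.061] rim [0.6189 0.3548 0.0594] 0.0200
side bud_vase 0.89 px(299,272) n494 col[86 65 42] ztop0.0817 mean[ 0.435 -0.013  0.041] rim [ 0.4386 -0.0066  0.0064] 0.0019
```

Using the mean of the two cameras (they differ by about 4 mm):

| Thing | x, y |
|---|---|
| Beaker a | (.441, -.338) |
| Beaker b | (.456, -.109) |
| Beaker c | (.5085, .115) |
| Beaker d | (.4325, .327) |
| disc_1 | (.673, .107) |
| disc_4 | (.651, -.168) |

Next is a close crop to check the choice, then a hover over d to refine with the wrist camera.

```bash
cat > go.py <<'E'
import sys
from h import *
from scipy.spatial.transform import Rotation as Ro
# usage: go.py yawdeg x y z [x y z ...]
s=get_state();R=Ro.from_euler('xyz',s["tcp_rot"]).as_matrix()
yaw=float(sys.argv[1]);v=list(map(float,sys.argv[2:]))
Rt=Ro.from_euler('xyz',[np.pi,0,np.radians(yaw)]).as_matrix()
rv=Ro.from_matrix(R.T@Rt).as_rotvec(degrees=True)
print("clock",round(s["clock"],2),"pos",s["tool_pos"].round(4),"yaw",np.degrees(s["tcp_rot"]).round(2),"open",round(s["opening"],4),"F",s["force"].round(1))
for i in range(0,len(v),3):
    d=R.T@(np.array(v[i:i+3])-s["tool_pos"]); print("dxyz",d.round(4),"rv",rv.round(2), "n",round(np.linalg.norm(d)/.0417,1))
E
python3 go.py 45 .4325 .327 .207
python3 -c "
import cv2
p=cv2.imread('pics/scene0.png');cv2.imwrite('pics/crop0.png',cv2.resize(p[130:270,360:520],None,fx=4,fy=4))"
```

```text
clock 0.95 pos [0.1732 0.5745 0.2075] yaw [180.    -0.    73.23] open 0.0854 F [ 0.2 -0.2 -0.1]
dxyz [-0.1621  0.3197  0.0005] rv [ 0.   -0.   28.23] n 8.6
```

View pics/crop0.png

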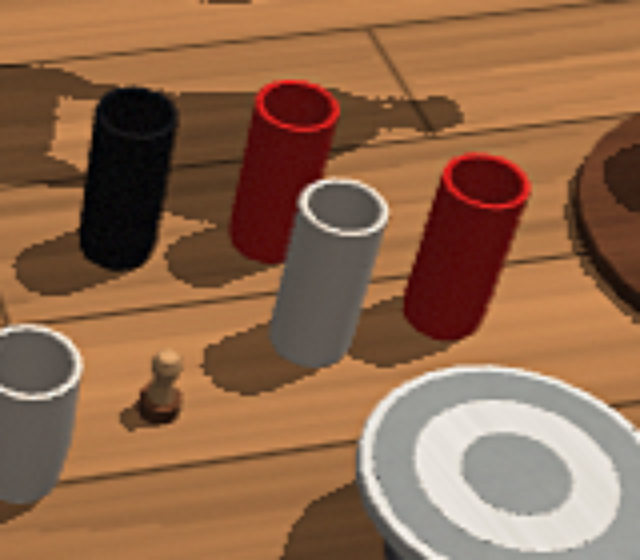

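The crop shows the white beaker d at (330,270), between the red, red and black look-alikes. I'll hover above it.

Emit:
drive_tool(steps=[{"dx": -0.162, "dy": 0.32, "dz": 0, "rz": 28.2}, {"dx": -0.162, "dy": 0.32, "dz": 0, "rz": 28.2}, {"dx": -0.162, "dy": 0.32, "dz": 0, "rz": 28.2}, {"dx": -0.162, "dy": 0.32, "dz": 0, "rz": 28.2}, {"dx": -0.162, "dy": 0.32, "dz": 0, "rz": 28.2}, {"dx": -0.162, "dy": 0.32, "dz": 0, "rz": 28.2}, {"dx": -0.162, "dy": 0.32, "dz": 0, "rz": 28.2}, {"dx": -0.162, "dy": 0.32, "dz": 0, "rz": 28.2}, {"dx": -0.162, "dy": 0.32, "dz": 0, "rz": 28.2}, {"dx": -0.162, "dy": 0.32, "dz": 0, "rz": 28.2}, {"dx": -0.162, "dy": 0.32, "dz": 0, "rz": 28.2}, {"dx": -0.162, "dy": 0.32, "dz": 0, "rz": 28.2}], force=50)

```text
validation failed for argument at $.st...
```

```bash
cat > w.py <<'E'
import sys
from h import *
from scipy.spatial.transform import Rotation as Ro
# w.py h tag : fit rim circle of whatever is at height h(rim) nearest
h=float(sys.argv[1]);r=float(sys.argv[2]);x0=np.array([float(sys.argv[3]),float(sys.argv[4])]);tag=sys.argv[5]
s=get_state();R=Ro.from_euler('xyz',s["tcp_rot"]).as_matrix()
p,d=read_camera("wrist");cv2.imwrite(f"pics/w{tag}.png",p)
P=camera_params("wrist");K=P["camera_matrix"];T=P["tool_from_camera"]
v,u=np.mgrid[0:480,0:640]
X=np.stack([(u-K[0,2])/K[0,0]*d,(v-K[1,2])/K[1,1]*d,d],-1)@T[:3,:3].T+T[:3,3]
W=X@R.T+s["tool_pos"]
m=(d>0)&(np.abs(W[...,2]-h)<.006)&(np.hypot(W[...,0]-x0[0],W[...,1]-x0[1])<r+.012)
q=W[m]
print("clock",s["clock"],"pos",s["tool_pos"].round(4),"n",len(q),"z",np.percentile(q[:,2],[5,50,95]).round(4))
print("free",fitc(q[:,:2])[0].round(4),fitc(q[:,:2])[1].round(4),"fixed",fitc(q[:,:2],r-.00225)[0].round(4))
E
python3 w.py .114 .0265 .4325 .327 d1
```

```text
Traceback (most recent call last):
  File "w.py", line 14, in <module>
    print("clock",s["clock"],"pos",s["tool_pos"].round(4),"n",len(q),"z",np.percentile(q[:,2],[5,50,95]).round(4))
                                                                         ~~~~~~~~~~~~~^^^^^^^^^^^^^^^^^^
IndexError: index -1 is out of bounds for axis 0 with size 0
```

View pics/wd1.png

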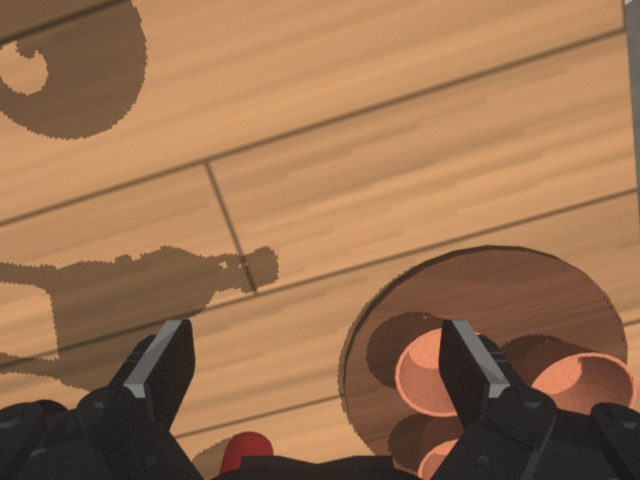

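The picture shows the arm hasn't moved, because the call was refused. I'll try one small row to find out why.

Emit:
drive_tool(steps=[{"dx": -0.02, "dy": 0.035, "dz": 0, "rz": 5}], force=50)

```text
validation failed for argument at $.st...
```

Emit:
drive_tool(steps=[{"dx": -0.02, "dy": 0.035, "dz": 0, "rx": 0, "ry": 0, "rz": 5, "jaw": 0.085}], force=50)

```text
clock: 1.08
tool_pos: [0.1973, 0.5479, 0.2061]
tcp_rot: [-3.139, 0.001, 1.197]
force: [0.6, 1.1, -0.5]
opening: 0.085
```

Emit:
drive_tool(steps=[{"dx": -0.116, "dy": 0.296, "dz": 0, "rx": 0, "ry": 0, "rz": 23.2, "jaw": 0.085}, {"dx": -0.116, "dy": 0.296, "dz": 0, "rx": 0, "ry": 0, "rz": 23.2, "jaw": 0.085}, {"dx": -0.116, "dy": 0.296, "dz": 0, "rx": 0, "ry": 0, "rz": 23.2, "jaw": 0.085}, {"dx": -0.116, "dy": 0.296, "dz": 0, "rx": 0, "ry": 0, "rz": 23.2, "jaw": 0.085}, {"dx": -0.116, "dy": 0.296, "dz": 0, "rx": 0, "ry": 0, "rz": 23.2, "jaw": 0.085}, {"dx": -0.116, "dy": 0.296, "dz": 0, "rx": 0, "ry": 0, "rz": 23.2, "jaw": 0.085}, {"dx": -0.116, "dy": 0.296, "dz": 0, "rx": 0, "ry": 0, "rz": 23.2, "jaw": 0.085}, {"dx": -0.116, "dy": 0.296, "dz": 0, "rx": 0, "ry": 0, "rz": 23.2, "jaw": 0.085}, {"dx": -0.116, "dy": 0.296, "dz": 0, "rx": 0, "ry": 0, "rz": 23.2, "jaw": 0.085}, {"dx": -0.116, "dy": 0.296, "dz": 0, "rx": 0, "ry": 0, "rz": 23.2, "jaw": 0.085}, {"dx": -0.116, "dy": 0.296, "dz": 0, "rx": 0, "ry": 0, "rz": 23.2, "jaw": 0.085}])

```text
clock: 2.0
tool_pos: [0.4325, 0.328, 0.2075]
tcp_rot: [-3.141, -0.0, 0.786]
force: [-0.5, 0.7, -0.1]
opening: 0.085
```

```bash
python3 w.py .114 .0265 .4325 .327 d2
```

```text
clock 2.0 pos [0.4325 0.328  0.2075] n 1855 z [0.1094 0.1137 0.115 ]
free [0.4314 0.3286 0.0239] 0.0014 fixed [0.4314 0.3286]
```

View pics/wd2.png

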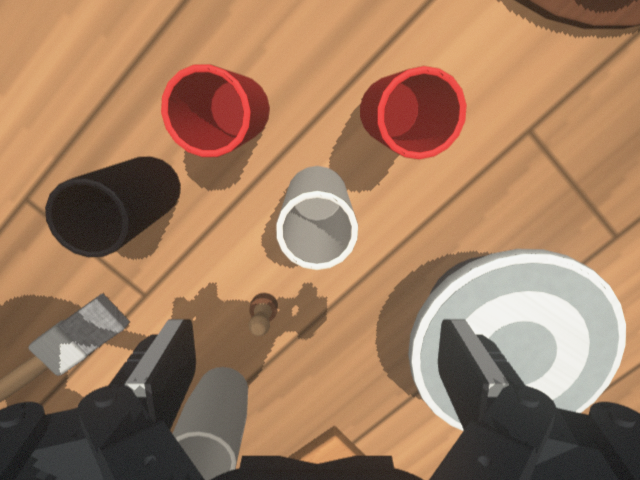

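White d's rim is centred at (317,230), with both red look-alikes, the black one and the stamp clear of the finger line. The wrist fit agrees with the fixed cameras to about 1.5 mm, so I'll descend, open, to a low grasp.

Emit:
drive_tool(steps=[{"dx": 0, "dy": 0, "dz": 0.03, "rx": 0, "ry": 0, "rz": 0, "jaw": 0.085}, {"dx": 0, "dy": 0, "dz": 0.06, "rx": 0, "ry": 0, "rz": 0, "jaw": 0.085}, {"dx": 0, "dy": 0, "dz": 0.09, "rx": 0, "ry": 0, "rz": 0, "jaw": 0.085}, {"dx": 0, "dy": 0, "dz": 0.12, "rx": 0, "ry": 0, "rz": 0, "jaw": 0.08}, {"dx": 0, "dy": 0, "dz": 0.14, "rx": 0, "ry": 0, "rz": 0, "jaw": 0.075}, {"dx": 0, "dy": 0, "dz": 0.14, "rx": 0, "ry": 0, "rz": 0, "jaw": 0.07}, {"dx": 0, "dy": 0, "dz": 0.14, "rx": 0, "ry": 0, "rz": 0, "jaw": 0.065}, {"dx": 0, "dy": 0, "dz": 0.14, "rx": 0, "ry": 0, "rz": 0, "jaw": 0.061}, {"dx": 0, "dy": 0, "dz": 0.14, "rx": 0, "ry": 0, "rz": 0, "jaw": 0.058}, {"dx": 0, "dy": 0, "dz": 0.14, "rx": 0, "ry": 0, "rz": 0, "jaw": 0.056}], force=40)

```text
clock: 2.88
tool_pos: [0.4336, 0.3286, 0.0698]
tcp_rot: [3.141, -0.004, 0.786]
force: [0.3, -0.3, 0.2]
opening: 0.056
```

```bash
python3 go.py 45 .432 .328 .067
python3 - <<'E'
from h import *
p,d=read_camera("scene");cv2.imwrite("pics/s1.png",cv2.resize(p[80:300,330:560],None,fx=2.5,fy=2.5))
E
```

```text
clock 2.88 pos [0.4336 0.3286 0.0698] yaw [179.96  -0.2   45.05] open 0.056 F [ 0.3 -0.3  0.2]
dxyz [-0.0015 -0.0007  0.0028] rv [ 0.04 -0.2   0.05] n 0.1
```

View pics/s1.png

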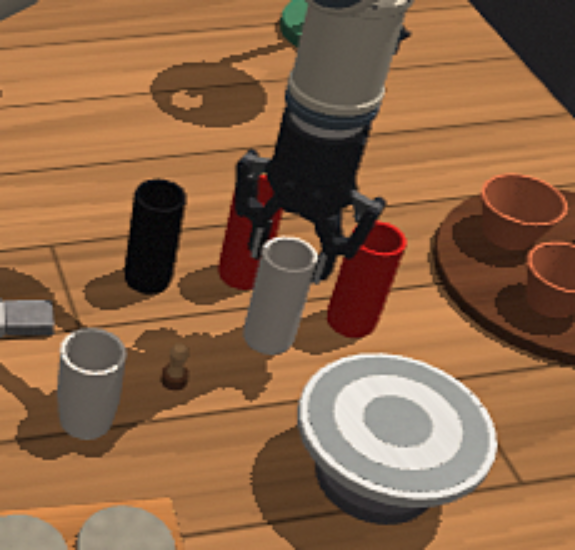

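The fingers straddle d symmetrically: rim at (290,250), fingers at (257,240) and (325,270). Closing.

Emit:
drive_tool(steps=[{"dx": 0, "dy": 0, "dz": 0, "rx": 0, "ry": 0, "rz": 0, "jaw": 0.054}, {"dx": 0, "dy": 0, "dz": 0, "rx": 0, "ry": 0, "rz": 0, "jaw": 0.052}, {"dx": 0, "dy": 0, "dz": 0, "rx": 0, "ry": 0, "rz": 0, "jaw": 0.045}, {"dx": 0, "dy": 0, "dz": 0, "rx": 0, "ry": 0, "rz": 0, "jaw": 0.04}, {"dx": 0, "dy": 0, "dz": 0, "rx": 0, "ry": 0, "rz": 0, "jaw": 0.04}, {"dx": 0, "dy": 0, "dz": -0.01, "rx": 0, "ry": 0, "rz": 0, "jaw": 0.04}, {"dx": 0, "dy": 0, "dz": -0.02, "rx": 0, "ry": 0, "rz": 0, "jaw": 0.04}], force=45)

```text
clock: 3.52
tool_pos: [0.4323, 0.3273, 0.0872]
tcp_rot: [-3.141, 0.002, 0.786]
force: [-0.7, -0.5, -2.5]
opening: 0.0519
```

```bash
cat > b.py <<'E'
import sys
from h import *
# b.py cam x y rimz r : rim fit near x,y for scene and side
x,y,z,r=map(float,sys.argv[1:5])
s=get_state();print("tcp",s["tool_pos"].round(4),"open",round(s["opening"],4),"F",s["force"].round(1))
C=[]
for cam,off in (("scene",(.0018,.0014)),("side",(-.0018,-.0014))):
    p,d=read_camera(cam);W=cloud(cam,d)
    if len(sys.argv)>5:cv2.imwrite(f"pics/{cam}_{sys.argv[5]}.png",p)
    g=p.astype(int).max(2)-p.astype(int).min(2)
    m=(d>0)&(np.hypot(W[...,0]-x,W[...,1]-y)<r+.012)&(np.abs(W[...,2]-z)<.02)&(p.min(2)>60)&(g<60)
    q=W[m]
    if len(q)<30: print(cam,"few",len(q)); continue
    zt=np.percentile(q[:,2],97); k=q[q[:,2]>zt-.006]
    a,e=fitc(k[:,:2],r-.0025)
    print(cam,len(k),"ztop",zt.round(4),"centre",a.round(4),"corrected",(a-off).round(4),e.round(4))
E
python3 b.py .433 .328 .134 .0265 2
```

```text
tcp [0.4323 0.3273 0.0872] open 0.0519 F [-0.7 -0.5 -2.5]
scene 17 ztop 0.1464 centre [0.4369 0.3196] corrected [0.4351 0.3182] 0.0071
side 11 ztop 0.1454 centre [0.4404 0.2997] corrected [0.4422 0.3011] 0.001
```

View pics/side_2.png

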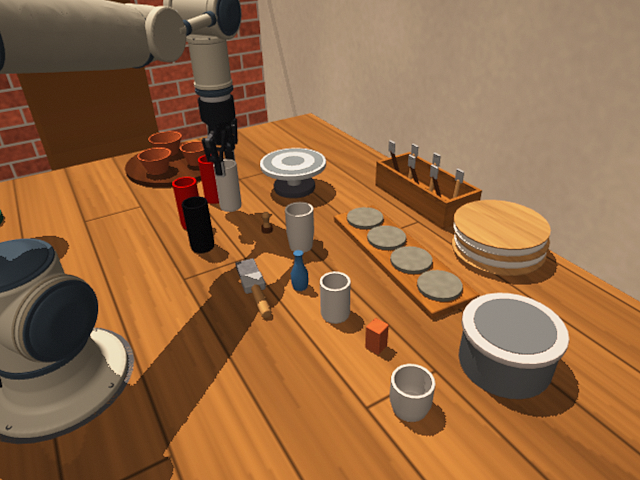

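d is held: opening 51.9 mm, -2.5 N of weight. Lifting, then on to disc_4.

```bash
python3 go.py -4.6 .432 .327 .215 .651 -.168 .215
```

```text
clock 3.62 pos [0.4338 0.3283 0.0899] yaw [179.96  -0.2   45.02] open 0.0519 F [ 1.1 -0.5 -1.5]
dxyz [-0.0017 -0.0002 -0.1251] rv [-0.05 -0.2  49.62] n 3.0
dxyz [-0.197   0.5046 -0.1254] rv [-0.05 -0.2  49.62] n 13.3
```

Emit:
drive_tool(steps=[{"dx": 0, "dy": 0, "dz": -0.03, "rx": 0, "ry": 0, "rz": 0, "jaw": 0.04}, {"dx": 0, "dy": 0, "dz": -0.065, "rx": 0, "ry": 0, "rz": 0, "jaw": 0.04}, {"dx": 0, "dy": 0, "dz": -0.1, "rx": 0, "ry": 0, "rz": 0, "jaw": 0.04}, {"dx": -0.005, "dy": 0.012, "dz": -0.128, "rx": 0, "ry": 0, "rz": 1, "jaw": 0.04}, {"dx": -0.015, "dy": 0.037, "dz": -0.128, "rx": 0, "ry": 0, "rz": 4, "jaw": 0.04}, {"dx": -0.027, "dy": 0.07, "dz": -0.128, "rx": 0, "ry": 0, "rz": 7, "jaw": 0.04}, {"dx": -0.04, "dy": 0.104, "dz": -0.128, "rx": 0, "ry": 0, "rz": 10, "jaw": 0.04}, {"dx": -0.053, "dy": 0.138, "dz": -0.128, "rx": 0, "ry": 0, "rz": 13.5, "jaw": 0.04}, {"dx": -0.067, "dy": 0.172, "dz": -0.128, "rx": 0, "ry": 0, "rz": 17, "jaw": 0.04}, {"dx": -0.08, "dy": 0.206, "dz": -0.128, "rx": 0, "ry": 0, "rz": 20.5, "jaw": 0.04}, {"dx": -0.093, "dy": 0.24, "dz": -0.128, "rx": 0, "ry": 0, "rz": 24, "jaw": 0.04}, {"dx": -0.106, "dy": 0.274, "dz": -0.128, "rx": 0, "ry": 0, "rz": 27.5, "jaw": 0.04}])

```text
clock: 4.62
tool_pos: [0.5521, 0.0573, 0.2154]
tcp_rot: [-3.142, -0.0, 0.303]
force: [0.0, 1.7, -3.2]
opening: 0.0518
```

Emit:
drive_tool(steps=[{"dx": 0.004, "dy": 0.034, "dz": 0, "rx": 0, "ry": 0, "rz": 3.5, "jaw": 0.04}, {"dx": 0.008, "dy": 0.068, "dz": 0, "rx": 0, "ry": 0, "rz": 7, "jaw": 0.04}, {"dx": 0.011, "dy": 0.102, "dz": 0, "rx": 0, "ry": 0, "rz": 10, "jaw": 0.04}, {"dx": 0.015, "dy": 0.136, "dz": 0, "rx": 0, "ry": 0, "rz": 13, "jaw": 0.04}, {"dx": 0.018, "dy": 0.17, "dz": 0, "rx": 0, "ry": 0, "rz": 16, "jaw": 0.04}, {"dx": 0.022, "dy": 0.204, "dz": 0, "rx": 0, "ry": 0, "rz": 19, "jaw": 0.04}, {"dx": 0.025, "dy": 0.23, "dz": 0, "rx": 0, "ry": 0, "rz": 21, "jaw": 0.04}, {"dx": 0.0265, "dy": 0.243, "dz": 0, "rx": 0, "ry": 0, "rz": 22.1, "jaw": 0.04}, {"dx": 0.0265, "dy": 0.2465, "dz": 0.01, "rx": 0, "ry": 0, "rz": 22.1, "jaw": 0.04}, {"dx": 0.0265, "dy": 0.2465, "dz": 0.04, "rx": 0, "ry": 0, "rz": 22.1, "jaw": 0.04}, {"dx": 0.0265, "dy": 0.2465, "dz": 0.06, "rx": 0, "ry": 0, "rz": 22.1, "jaw": 0.04}, {"dx": 0.0265, "dy": 0.2465, "dz": 0.06, "rx": 0, "ry": 0, "rz": 22.1, "jaw": 0.04}])

```text
clock: 5.62
tool_pos: [0.6486, -0.1667, 0.148]
tcp_rot: [-3.139, 0.01, -0.079]
force: [-1.2, 0.8, -3.9]
opening: 0.0516
```

```bash
python3 go.py -4.6 .651 -.168 .155
python3 - <<'E'
from h import *
# all white/grey points above disc 4: fit beaker body & bottom
for cam,off in (("scene",(.0018,.0014)),("side",(-.0018,-.0014))):
    p,d=read_camera(cam);W=cloud(cam,d);cv2.imwrite(f"pics/{cam}_3.png",p)
    g=p.astype(int).max(2)-p.astype(int).min(2)
    m=(d>0)&(np.hypot(W[...,0]-.651,W[...,1]+.168)<.045)&(W[...,2]>.06)&(W[...,2]<.115)&(p.min(2)>50)&(g<60)
    q=W[m]
    if len(q)<30: print(cam,"few",len(q)); continue
    from math import nan
    zb=np.percentile(q[:,2],2)
    for lo,hi in ((.0,.025),(.025,.05)):
        k=q[(q[:,2]>zb+lo)&(q[:,2]<zb+hi)]
        if len(k)>20:
            a,e=fitc(k[:,:2],.0262);print(cam,len(k),"zb",zb.round(4),"axis",(a-off).round(4),e.round(4))
E
python3 go.py -4.6 .651 -.168 .155
```

```text
clock 5.62 pos [ 0.6486 -0.1667  0.148 ] yaw [-179.84    0.6    -4.52] open 0.0516 F [-1.2  0.8 -3.9]
dxyz [ 0.0024  0.0011 -0.007 ] rv [-0.16  0.6   0.08] n 0.2
scene 179 zb 0.0806 axis [ 0.6454 -0.1664] 0.0008
scene 73 zb 0.0806 axis [ 0.6459 -0.1665] 0.0007
side 323 zb 0.0839 axis [ 0.6499 -0.1644] 0.001
side 85 zb 0.0839 axis [ 0.6502 -0.1644] 0.001
clock 5.72 pos [ 0.6504 -0.1671  0.1541] yaw [-1.7995e+02  1.7000e-01 -4.5100e+00] open 0.052 F [-0.2 -0.3 -2.5]
dxyz [ 0.0007  0.0009 -0.0009] rv [-0.05  0.17  0.09] n 0.0
```

View pics/side_3.png

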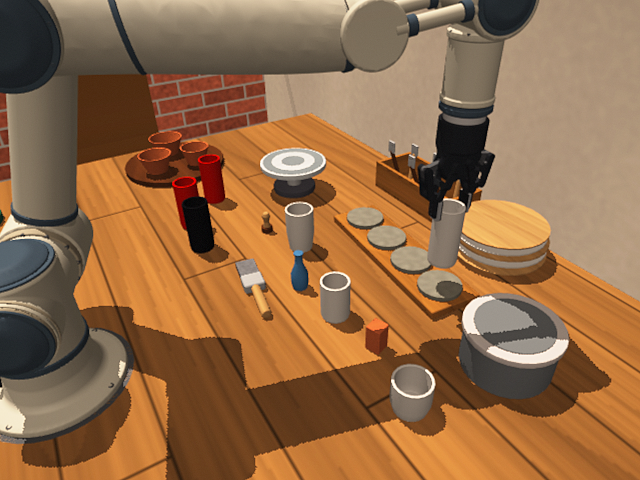

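The arm was still settling during that measurement, so I'll measure again now. The picture shows d upright above disc_4.

```bash
cat > ax.py <<'E'
import sys
from h import *
x,y,z0,z1,r=map(float,sys.argv[1:6])
s=get_state();print("clock",round(s["clock"],2),"tcp",s["tool_pos"].round(4),"open",round(s["opening"],4),"F",s["force"].round(1))
A=[]
for cam,off in (("scene",(.0018,.0014)),("side",(-.0018,-.0014))):
    p,d=read_camera(cam);W=cloud(cam,d);cv2.imwrite(f"pics/{cam}_{sys.argv[6]}.png",p)
    g=p.astype(int).max(2)-p.astype(int).min(2)
    m=(d>0)&(np.hypot(W[...,0]-x,W[...,1]-y)<r+.015)&(W[...,2]>z0)&(W[...,2]<z1)&(p.min(2)>50)&(g<60)
    q=W[m]
    if len(q)<20: print(cam,"few",len(q)); continue
    a,e=fitc(q[:,:2],r);A.append(a)
    print(cam,len(q),"z",np.percentile(q[:,2],[2,98]).round(4),"axis",a.round(4),"corr",(a-off).round(4),e.round(4))
print("mean",np.mean(A,0).round(4)); s=get_state(); print("tcp",s["tool_pos"].round(4),s["force"].round(1))
E
python3 ax.py .65 -.167 .095 .14 .0263 4
```

```text
clock 5.72 tcp [ 0.6504 -0.1671  0.1541] open 0.052 F [-0.2 -0.3 -2.5]
scene 374 z [0.0965 0.139 ] axis [ 0.6495 -0.1656] corr [ 0.6477 -0.167 ] 0.0007
side 631 z [0.096  0.1392] axis [ 0.6506 -0.1665] corr [ 0.6524 -0.1651] 0.001
mean [ 0.6501 -0.1661]
tcp [ 0.6517 -0.1676  0.1576] [-0.5 -0.9 -1.9]
```

Beaker axis is at about (.650,-.166) against the disc at (.651,-.168). Nudging 1.5 mm and lowering.

Emit:
drive_tool(steps=[{"dx": 0.001, "dy": 0.0015, "dz": 0.015, "rx": 0, "ry": 0, "rz": 0, "jaw": 0.04}, {"dx": 0.001, "dy": 0.0015, "dz": 0.035, "rx": 0, "ry": 0, "rz": 0, "jaw": 0.04}, {"dx": 0.001, "dy": 0.0015, "dz": 0.048, "rx": 0, "ry": 0, "rz": 0, "jaw": 0.04}, {"dx": 0.001, "dy": 0.0015, "dz": 0.054, "rx": 0, "ry": 0, "rz": 0, "jaw": 0.04}, {"dx": 0.001, "dy": 0.0015, "dz": 0.056, "rx": 0, "ry": 0, "rz": 0, "jaw": 0.04}, {"dx": 0.001, "dy": 0.0015, "dz": 0.057, "rx": 0, "ry": 0, "rz": 0, "jaw": 0.04}, {"dx": 0.001, "dy": 0.0015, "dz": 0.057, "rx": 0, "ry": 0, "rz": 0, "jaw": 0.04}])

```text
clock: 6.4
tool_pos: [0.6525, -0.1697, 0.0997]
tcp_rot: [3.141, -0.002, -0.08]
force: [-0.2, -0.1, -2.0]
opening: 0.0519
```

```bash
python3 ax.py .651 -.168 .036 .08 .0263 5
```

```text
clock 6.4 tcp [ 0.6525 -0.1697  0.0997] open 0.0519 F [-0.2 -0.1 -2. ]
scene 322 z [0.0371 0.0792] axis [ 0.6518 -0.1683] corr [ 0.65   -0.1697] 0.0007
side 561 z [0.0377 0.0795] axis [ 0.652  -0.1688] corr [ 0.6538 -0.1674] 0.001
mean [ 0.6519 -0.1685]
tcp [ 0.6526 -0.1698  0.1   ] [-0.   0.5 -2.4]
```

Emit:
drive_tool(steps=[{"dx": 0, "dy": 0, "dz": 0.002, "rx": 0, "ry": 0, "rz": 0, "jaw": 0.04}, {"dx": 0, "dy": 0, "dz": 0.003, "rx": 0, "ry": 0, "rz": 0, "jaw": 0.04}, {"dx": 0, "dy": 0, "dz": 0.004, "rx": 0, "ry": 0, "rz": 0, "jaw": 0.04}, {"dx": 0, "dy": 0, "dz": 0.004, "rx": 0, "ry": 0, "rz": 0, "jaw": 0.04}])

```text
clock: 6.83
tool_pos: [0.6527, -0.1698, 0.0973]
tcp_rot: [3.141, -0.003, -0.08]
force: [-1.7, -0.2, 6.0]
opening: 0.0522
```

Force went from -2 N to +6 N, so it's in contact. Releasing slowly, then retreating up.

Emit:
drive_tool(steps=[{"dx": 0, "dy": 0, "dz": 0.0035, "rx": 0, "ry": 0, "rz": 0, "jaw": 0.052}, {"dx": 0, "dy": 0, "dz": 0.003, "rx": 0, "ry": 0, "rz": 0, "jaw": 0.055}, {"dx": 0, "dy": 0, "dz": 0.003, "rx": 0, "ry": 0, "rz": 0, "jaw": 0.06}, {"dx": 0, "dy": 0, "dz": 0.003, "rx": 0, "ry": 0, "rz": 0, "jaw": 0.067}, {"dx": 0, "dy": 0, "dz": 0.003, "rx": 0, "ry": 0, "rz": 0, "jaw": 0.074}, {"dx": 0, "dy": 0, "dz": 0.003, "rx": 0, "ry": 0, "rz": 0, "jaw": 0.078}, {"dx": 0, "dy": 0, "dz": -0.02, "rx": 0, "ry": 0, "rz": 0, "jaw": 0.08}, {"dx": 0, "dy": 0, "dz": -0.05, "rx": 0, "ry": 0, "rz": 0, "jaw": 0.08}, {"dx": 0, "dy": 0, "dz": -0.09, "rx": 0, "ry": 0, "rz": 0, "jaw": 0.083}, {"dx": 0, "dy": 0, "dz": -0.12, "rx": 0, "ry": 0, "rz": 0, "jaw": 0.085}, {"dx": 0, "dy": 0, "dz": -0.12, "rx": 0, "ry": 0, "rz": 0, "jaw": 0.085}])

```text
clock: 7.75
tool_pos: [0.654, -0.1702, 0.2238]
tcp_rot: [3.139, -0.012, -0.08]
force: [0.5, -0.2, 1.2]
opening: 0.0849
```

```bash
python3 ax.py .651 -.168 .036 .12 .0263 6; python3 w.py .142 .0265 .652 -.169 d6
```

```text
clock 7.75 tcp [ 0.654  -0.1702  0.2238] open 0.0849 F [ 0.5 -0.2  1.2]
scene 818 z [0.0382 0.119 ] axis [ 0.6529 -0.1685] corr [ 0.6511 -0.1699] 0.0021
side 1151 z [0.0374 0.119 ] axis [ 0.6521 -0.169 ] corr [ 0.6539 -0.1676] 0.0013
mean [ 0.6525 -0.1688]
tcp [ 0.6528 -0.1699  0.2166] [-0.   0.5 -0.2]
clock 7.85 pos [ 0.6528 -0.1699  0.2166] n 2128 z [0.1374 0.1417 0.143 ]
free [ 0.6523 -0.1686  0.0238] 0.0013 fixed [ 0.6523 -0.1686]
```

View pics/wd6.png

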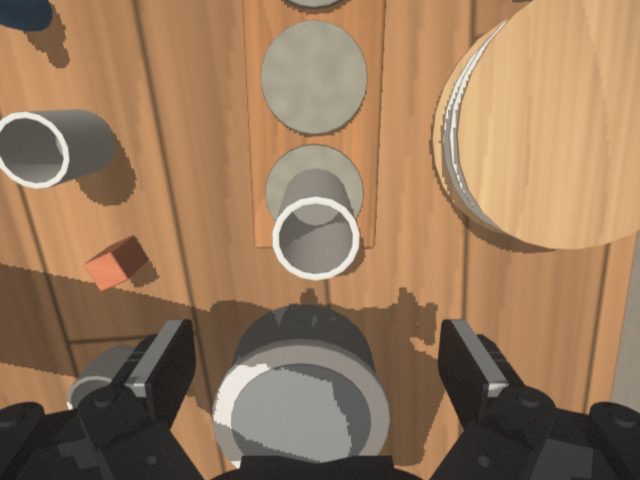

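View pics/scene_6.png

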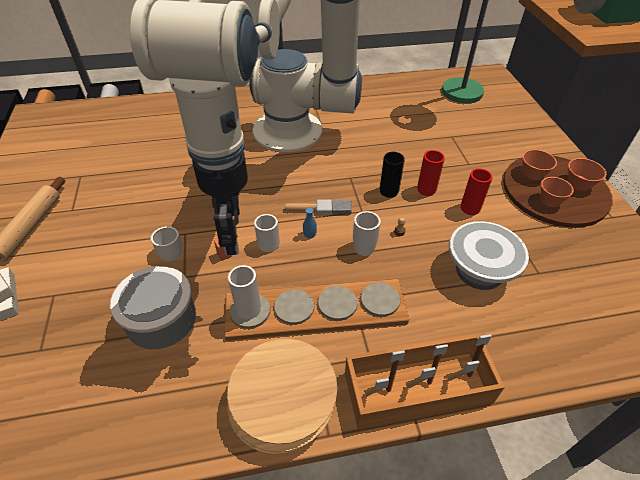

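d stands on disc_4, rim centred at (316,238) and disc behind it at (314,190). I'll check the disc centres in this same wrist view.

```bash
cat > disc.py <<'E'
from h import *
from scipy.spatial.transform import Rotation as Ro
import sys
s=get_state();R=Ro.from_euler('xyz',s["tcp_rot"]).as_matrix()
p,d=read_camera("wrist")
P=camera_params("wrist");K=P["camera_matrix"];T=P["tool_from_camera"]
v,u=np.mgrid[0:480,0:640]
X=np.stack([(u-K[0,2])/K[0,0]*d,(v-K[1,2])/K[1,1]*d,d],-1)@T[:3,:3].T+T[:3,3]
W=X@R.T+s["tool_pos"]
g=p[...,2].astype(int)-p[...,0]
m=((d>0)&(abs(W[...,2]-.028)<.004)&(g<45)).astype(np.uint8)
m=cv2.morphologyEx(m,cv2.MORPH_OPEN,np.ones((5,5)))
n,l,st,c=cv2.connectedComponentsWithStats(m)
for i in range(1,n):
    if st[i,4]<1500: continue
    cs=max(cv2.findContours((l==i).astype(np.uint8),0,1)[0],key=len)[:,0]
    q=np.array([W[y,x] for x,y in cs])
    a,e=fitc(q[:,:2]); b,_=fitc(q[:,:2],.042)
    print("px",c[i].round(),"z",np.median(W[l==i][:,2]).round(4),a.round(4),e.round(4),"fixed",b.round(4))
E
python3 disc.py; python3 go.py 0 .456 -.109 .2
```

```text
px [316.  77.] z 0.0281 [ 0.6585 -0.0755  0.0409] 0.0005 fixed [ 0.6585 -0.0756]
px [314. 174.] z 0.0281 [ 0.6511 -0.1654  0.0387] 0.0082 fixed [ 0.6509 -0.1694]
clock 7.95 pos [ 0.6517 -0.1695  0.2126] yaw [-1.7997e+02  1.4000e-01 -4.5800e+00] open 0.0847 F [-0.1 -0.5 -0.6]
dxyz [-0.1999 -0.0447  0.0131] rv [-0.04  0.14 -4.58] n 4.9
```

disc_3 by the wrist camera is at (.6585,-.0756), which agrees with the fixed cameras. d is about 1.5 mm off its disc centre. Next is c, keeping this yaw so the fingers sit at ±x, clear of the row.

Emit:
drive_tool(steps=[{"dx": -0.166, "dy": -0.272, "dz": 0.01, "rx": 0, "ry": 0, "rz": 0, "jaw": 0.085}, {"dx": -0.166, "dy": -0.272, "dz": 0.01, "rx": 0, "ry": 0, "rz": 0, "jaw": 0.085}, {"dx": -0.166, "dy": -0.272, "dz": 0.01, "rx": 0, "ry": 0, "rz": 0, "jaw": 0.085}, {"dx": -0.166, "dy": -0.272, "dz": 0.01, "rx": 0, "ry": 0, "rz": 0, "jaw": 0.085}, {"dx": -0.166, "dy": -0.272, "dz": 0.01, "rx": 0, "ry": 0, "rz": 0, "jaw": 0.085}, {"dx": -0.166, "dy": -0.272, "dz": 0.01, "rx": 0, "ry": 0, "rz": 0, "jaw": 0.085}, {"dx": -0.166, "dy": -0.272, "dz": 0.01, "rx": 0, "ry": 0, "rz": 0, "jaw": 0.085}, {"dx": -0.166, "dy": -0.272, "dz": 0.01, "rx": 0, "ry": 0, "rz": 0, "jaw": 0.085}, {"dx": -0.166, "dy": -0.272, "dz": 0.01, "rx": 0, "ry": 0, "rz": 0, "jaw": 0.085}, {"dx": -0.166, "dy": -0.272, "dz": 0.01, "rx": 0, "ry": 0, "rz": 0, "jaw": 0.085}, {"dx": -0.166, "dy": -0.272, "dz": 0.01, "rx": 0, "ry": 0, "rz": 0, "jaw": 0.085}, {"dx": -0.166, "dy": -0.272, "dz": 0.01, "rx": 0, "ry": 0, "rz": 0, "jaw": 0.085}])

```text
clock: 8.95
tool_pos: [0.5084, 0.1137, 0.2033]
tcp_rot: [3.141, 0.002, -0.081]
force: [-0.5, 0.1, -0.3]
opening: 0.0851
```

```bash
python3 w.py .096 .030 .5085 .115 c1; python3 disc.py; python3 go.py -4.6 .508 .115 .054
```

```text
clock 8.95 pos [0.5084 0.1137 0.2033] n 1937 z [0.0917 0.0957 0.097 ]
free [0.5082 0.1165 0.0273] 0.0014 fixed [0.5082 0.1165]
px [519. 189.] z 0.0279 [0.6724 0.1083 0.041 ] 0.0006 fixed [0.6724 0.1082]
px [504. 292.] z 0.028 [0.6653 0.0172 0.0409] 0.0007 fixed [0.6654 0.0171]
clock 9.05 pos [0.5086 0.1136 0.2038] yaw [ 1.7997e+02  6.0000e-02 -4.6800e+00] open 0.0852 F [ 0.5 -0.8 -0.3]
dxyz [-0.0006 -0.0014  0.1498] rv [ 0.03  0.06 -0.08] n 3.6
```

View pics/wc1.png

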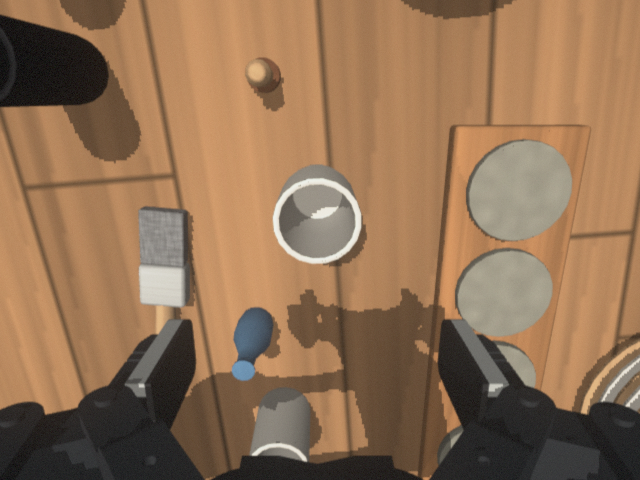

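c's rim is at (317,221). The vase (253,340), brush and stamp (262,75) are all clear of the fingers. Descending.

Emit:
drive_tool(steps=[{"dx": -0.0005, "dy": -0.0022, "dz": 0.03, "rx": 0, "ry": 0, "rz": 0, "jaw": 0.085}, {"dx": -0.0005, "dy": -0.0022, "dz": 0.065, "rx": 0, "ry": 0, "rz": 0, "jaw": 0.085}, {"dx": -0.0005, "dy": -0.0022, "dz": 0.1, "rx": 0, "ry": 0, "rz": 0, "jaw": 0.085}, {"dx": -0.0005, "dy": -0.0022, "dz": 0.13, "rx": 0, "ry": 0, "rz": 0, "jaw": 0.085}, {"dx": -0.0005, "dy": -0.0022, "dz": 0.149, "rx": 0, "ry": 0, "rz": 0, "jaw": 0.08}, {"dx": -0.0005, "dy": -0.0022, "dz": 0.149, "rx": 0, "ry": 0, "rz": 0, "jaw": 0.073}, {"dx": -0.0005, "dy": -0.0022, "dz": 0.149, "rx": 0, "ry": 0, "rz": 0, "jaw": 0.067}, {"dx": -0.0005, "dy": -0.0022, "dz": 0.149, "rx": 0, "ry": 0, "rz": 0, "jaw": 0.063}, {"dx": -0.0005, "dy": -0.0022, "dz": 0.149, "rx": 0, "ry": 0, "rz": 0, "jaw": 0.061}, {"dx": -0.0005, "dy": -0.0022, "dz": 0.149, "rx": 0, "ry": 0, "rz": 0, "jaw": 0.059}, {"dx": -0.0005, "dy": -0.0022, "dz": 0.149, "rx": 0, "ry": 0, "rz": 0, "jaw": 0.05}, {"dx": -0.0005, "dy": -0.0022, "dz": 0.149, "rx": 0, "ry": 0, "rz": 0, "jaw": 0.045}], force=45)

```text
clock: 10.05
tool_pos: [0.5093, 0.1171, 0.0586]
tcp_rot: [-3.141, -0.004, -0.08]
force: [-2.5, -0.0, 7.0]
opening: 0.0575
```

```bash
python3 go.py -4.6 .508 .116 .054; python3 -c "
from h import *
p,d=read_camera('side');cv2.imwrite('pics/side_7.png',p)"; python3 go.py -4.6 .508 .116 .054
```

```text
clock 10.05 pos [0.5093 0.1171 0.0586] yaw [-179.96   -0.25   -4.58] open 0.0575 F [-2.5 -0.   7. ]
dxyz [-0.0013  0.0012  0.0046] rv [-0.04 -0.25  0.02] n 0.1
clock 10.1 pos [0.5094 0.1171 0.0586] yaw [-179.96   -0.25   -4.58] open 0.0578 F [-2.1 -0.2  6.1]
dxyz [-0.0013  0.0012  0.0046] rv [-0.04 -0.25  0.02] n 0.1
```

View pics/side_7.png

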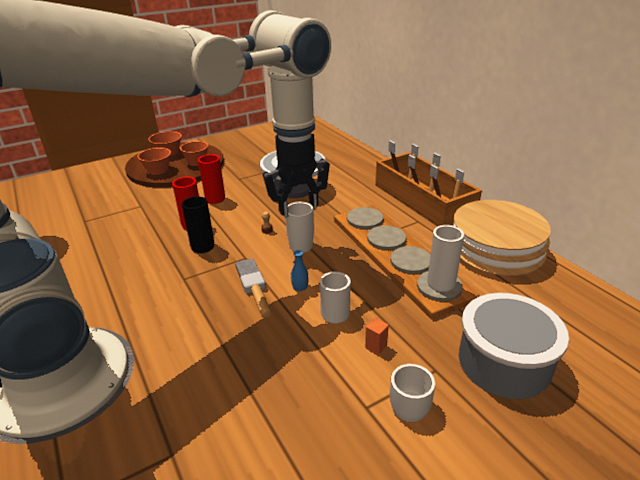

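c is gripped at 57.8 mm. Lifting 90 mm and carrying it to above disc_3.

Emit:
drive_tool(steps=[{"dx": 0, "dy": 0, "dz": -0.015, "rx": 0, "ry": 0, "rz": 0, "jaw": 0.045}, {"dx": 0, "dy": 0, "dz": -0.04, "rx": 0, "ry": 0, "rz": 0, "jaw": 0.045}, {"dx": 0, "dy": 0, "dz": -0.07, "rx": 0, "ry": 0, "rz": 0, "jaw": 0.045}, {"dx": 0.01, "dy": 0.011, "dz": -0.09, "rx": 0, "ry": 0, "rz": 0, "jaw": 0.045}, {"dx": 0.033, "dy": 0.036, "dz": -0.09, "rx": 0, "ry": 0, "rz": 0, "jaw": 0.045}, {"dx": 0.056, "dy": 0.061, "dz": -0.09, "rx": 0, "ry": 0, "rz": 0, "jaw": 0.045}, {"dx": 0.079, "dy": 0.086, "dz": -0.09, "rx": 0, "ry": 0, "rz": 0, "jaw": 0.045}, {"dx": 0.102, "dy": 0.111, "dz": -0.09, "rx": 0, "ry": 0, "rz": 0, "jaw": 0.045}, {"dx": 0.125, "dy": 0.136, "dz": -0.09, "rx": 0, "ry": 0, "rz": 0, "jaw": 0.045}, {"dx": 0.146, "dy": 0.159, "dz": -0.09, "rx": 0, "ry": 0, "rz": 0, "jaw": 0.045}, {"dx": 0.16, "dy": 0.174, "dz": -0.09, "rx": 0, "ry": 0, "rz": 0, "jaw": 0.045}, {"dx": 0.165, "dy": 0.1795, "dz": -0.085, "rx": 0, "ry": 0, "rz": 0, "jaw": 0.045}])

```text
clock: 11.1
tool_pos: [0.6598, -0.0782, 0.1411]
tcp_rot: [3.14, -0.002, -0.083]
force: [0.4, 0.0, -2.4]
opening: 0.0574
```

Emit:
drive_tool(steps=[{"dx": 0, "dy": 0, "dz": 0.02, "rx": 0, "ry": 0, "rz": 0, "jaw": 0.045}, {"dx": 0, "dy": 0, "dz": 0.035, "rx": 0, "ry": 0, "rz": 0, "jaw": 0.045}, {"dx": 0, "dy": 0, "dz": 0.045, "rx": 0, "ry": 0, "rz": 0, "jaw": 0.045}, {"dx": 0, "dy": 0, "dz": 0.045, "rx": 0, "ry": 0, "rz": 0, "jaw": 0.045}, {"dx": 0, "dy": 0, "dz": 0.045, "rx": 0, "ry": 0, "rz": 0, "jaw": 0.045}])

```text
clock: 11.52
tool_pos: [0.6575, -0.0744, 0.095]
tcp_rot: [-3.141, 0.001, -0.079]
force: [-1.1, 0.7, -2.7]
opening: 0.0575
```

```bash
python3 ax.py .6585 -.076 .085 .13 .0297 8
```

```text
clock 11.52 tcp [ 0.6575 -0.0744  0.095 ] open 0.0575 F [-1.1  0.7 -2.7]
scene 460 z [0.0857 0.129 ] axis [ 0.6578 -0.0745] corr [ 0.656  -0.0759] 0.0023
side 841 z [0.0864 0.1291] axis [ 0.6561 -0.076 ] corr [ 0.6579 -0.0746] 0.0023
mean [ 0.657  -0.0752]
tcp [ 0.6586 -0.0747  0.0971] [-0.3 -0.3 -2.2]
```

View pics/side_8.png

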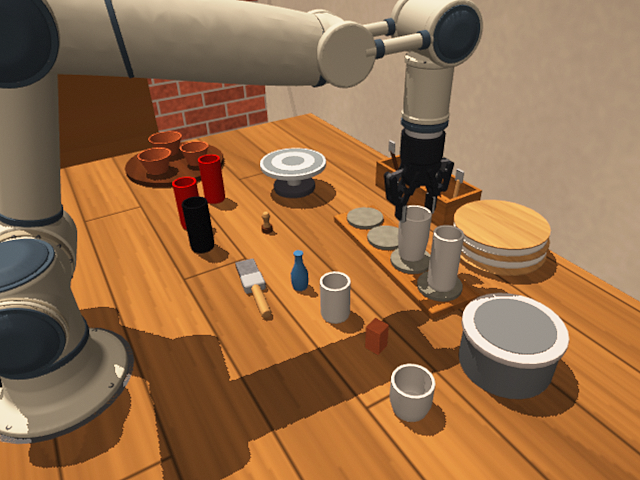

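Emit:
drive_tool(steps=[{"dx": 0.001, "dy": 0.0005, "dz": 0.005, "rx": 0, "ry": 0, "rz": 0, "jaw": 0.045}, {"dx": 0.001, "dy": 0.0005, "dz": 0.008, "rx": 0, "ry": 0, "rz": 0, "jaw": 0.045}, {"dx": 0.001, "dy": 0.0005, "dz": 0.009, "rx": 0, "ry": 0, "rz": 0, "jaw": 0.045}, {"dx": 0.001, "dy": 0.0005, "dz": 0.0095, "rx": 0, "ry": 0, "rz": 0, "jaw": 0.045}, {"dx": 0.001, "dy": 0.0005, "dz": 0.0095, "rx": 0, "ry": 0, "rz": 0, "jaw": 0.045}])

```text
clock: 12.03
tool_pos: [0.6593, -0.0758, 0.0868]
tcp_rot: [3.141, -0.001, -0.08]
force: [-0.7, -0.6, 1.4]
opening: 0.0571
```

Emit:
drive_tool(steps=[{"dx": 0, "dy": 0, "dz": 0.001, "rx": 0, "ry": 0, "rz": 0, "jaw": 0.045}, {"dx": 0, "dy": 0, "dz": 0.0015, "rx": 0, "ry": 0, "rz": 0, "jaw": 0.045}, {"dx": 0, "dy": 0, "dz": 0.0015, "rx": 0, "ry": 0, "rz": 0, "jaw": 0.045}])

```text
clock: 12.28
tool_pos: [0.6593, -0.0759, 0.0868]
tcp_rot: [3.141, -0.002, -0.08]
force: [-4.5, -0.0, 7.4]
opening: 0.0575
```

c is in contact at 7.4 N. Releasing slowly and retreating.

Emit:
drive_tool(steps=[{"dx": 0, "dy": 0, "dz": -0.001, "rx": 0, "ry": 0, "rz": 0, "jaw": 0.058}, {"dx": 0, "dy": 0, "dz": -0.001, "rx": 0, "ry": 0, "rz": 0, "jaw": 0.061}, {"dx": 0, "dy": 0, "dz": -0.001, "rx": 0, "ry": 0, "rz": 0, "jaw": 0.066}, {"dx": 0, "dy": 0, "dz": -0.001, "rx": 0, "ry": 0, "rz": 0, "jaw": 0.073}, {"dx": 0, "dy": 0, "dz": -0.001, "rx": 0, "ry": 0, "rz": 0, "jaw": 0.08}, {"dx": 0, "dy": 0, "dz": -0.001, "rx": 0, "ry": 0, "rz": 0, "jaw": 0.083}, {"dx": 0, "dy": 0, "dz": -0.02, "rx": 0, "ry": 0, "rz": 0, "jaw": 0.085}, {"dx": 0, "dy": 0, "dz": -0.05, "rx": 0, "ry": 0, "rz": 0, "jaw": 0.085}, {"dx": 0, "dy": 0, "dz": -0.09, "rx": 0, "ry": 0, "rz": 0, "jaw": 0.085}, {"dx": 0, "dy": 0, "dz": -0.12, "rx": 0, "ry": 0, "rz": 0, "jaw": 0.085}, {"dx": 0, "dy": 0, "dz": -0.12, "rx": 0, "ry": 0, "rz": 0, "jaw": 0.085}, {"dx": 0, "dy": 0, "dz": -0.12, "rx": 0, "ry": 0, "rz": 0, "jaw": 0.085}])

```text
clock: 13.28
tool_pos: [0.6602, -0.0759, 0.208]
tcp_rot: [3.141, -0.006, -0.08]
force: [0.2, -0.1, 0.0]
opening: 0.085
```

```bash
python3 w.py .124 .030 .6585 -.076 c9; python3 disc.py; python3 go.py -4.6 .456 -.1085 .19
```

```text
clock 13.2833 pos [ 0.6602 -0.0759  0.208 ] n 2284 z [0.1194 0.1237 0.125 ]
free [ 0.6581 -0.0761  0.0273] 0.0013 fixed [ 0.6581 -0.0761]
px [316.  80.] z 0.0281 [0.6659 0.0161 0.041 ] 0.0004 fixed [0.6659 0.016 ]
px [316. 175.] z 0.0281 [ 0.6583 -0.074   0.0388] 0.0077 fixed [ 0.6578 -0.0782]
clock 13.38 pos [ 0.6588 -0.0756  0.2032] yaw [-1.7999e+02  9.0000e-02 -4.5800e+00] open 0.0851 F [-0.5 -0.5 -0.9]
dxyz [-0.1996  0.049   0.0135] rv [-0.01  0.09  0.02] n 4.9
```

View pics/wc9.png

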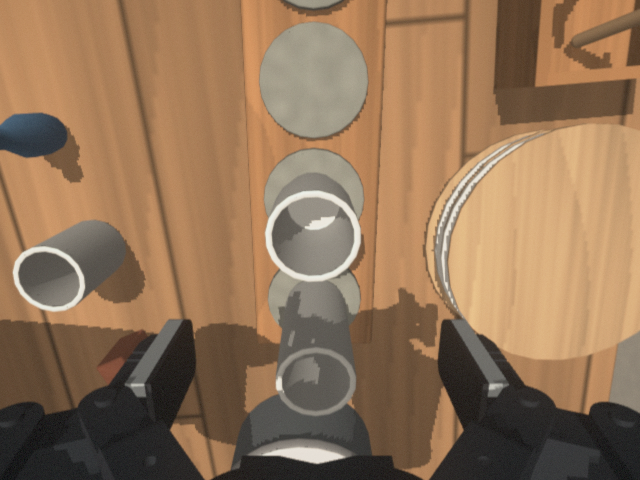

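c is centred within about 1 mm, standing at (313,237) with d behind it. Next is b.

Emit:
drive_tool(steps=[{"dx": -0.2, "dy": 0.049, "dz": 0, "rx": 0, "ry": 0, "rz": 0, "jaw": 0.085}, {"dx": -0.2, "dy": 0.049, "dz": 0, "rx": 0, "ry": 0, "rz": 0, "jaw": 0.085}, {"dx": -0.2, "dy": 0.049, "dz": 0, "rx": 0, "ry": 0, "rz": 0, "jaw": 0.085}, {"dx": -0.2, "dy": 0.049, "dz": 0, "rx": 0, "ry": 0, "rz": 0, "jaw": 0.085}, {"dx": -0.2, "dy": 0.049, "dz": 0.015, "rx": 0, "ry": 0, "rz": 0, "jaw": 0.085}, {"dx": -0.2, "dy": 0.049, "dz": 0.015, "rx": 0, "ry": 0, "rz": 0, "jaw": 0.085}, {"dx": -0.2, "dy": 0.049, "dz": 0.015, "rx": 0, "ry": 0, "rz": 0, "jaw": 0.085}, {"dx": -0.2, "dy": 0.049, "dz": 0.015, "rx": 0, "ry": 0, "rz": 0, "jaw": 0.085}, {"dx": -0.2, "dy": 0.049, "dz": 0.015, "rx": 0, "ry": 0, "rz": 0, "jaw": 0.085}, {"dx": -0.2, "dy": 0.049, "dz": 0.015, "rx": 0, "ry": 0, "rz": 0, "jaw": 0.085}])

```text
clock: 14.22
tool_pos: [0.4572, -0.1085, 0.1899]
tcp_rot: [3.142, -0.001, -0.079]
force: [-0.3, -0.6, -0.2]
opening: 0.085
```

```bash
python3 w.py .078 .027 .456 -.109 b1; python3 go.py -4.6 .456 -.1085 .038; python3 go.py -4.6 .456 -.1085 .038
```

```text
clock 14.2167 pos [ 0.4572 -0.1085  0.1899] n 1670 z [0.0736 0.0777 0.079 ]
free [ 0.4559 -0.1079  0.0244] 0.0014 fixed [ 0.4559 -0.1079]
clock 14.27 pos [ 0.4571 -0.1085  0.1899] yaw [-1.80e+02 -2.00e-02 -4.53e+00] open 0.0849 F [ 0.4  0.1 -0.5]
dxyz [-1.200e-03  1.000e-04  1.519e-01] rv [-0.   -0.02  0.07] n 3.6
clock 14.27 pos [ 0.4571 -0.1085  0.1899] yaw [-1.80e+02 -2.00e-02 -4.53e+00] open 0.0849 F [ 0.4  0.1 -0.5]
dxyz [-1.200e-03  1.000e-04  1.519e-01] rv [-0.   -0.02  0.07] n 3.6
```

View pics/wb1.png

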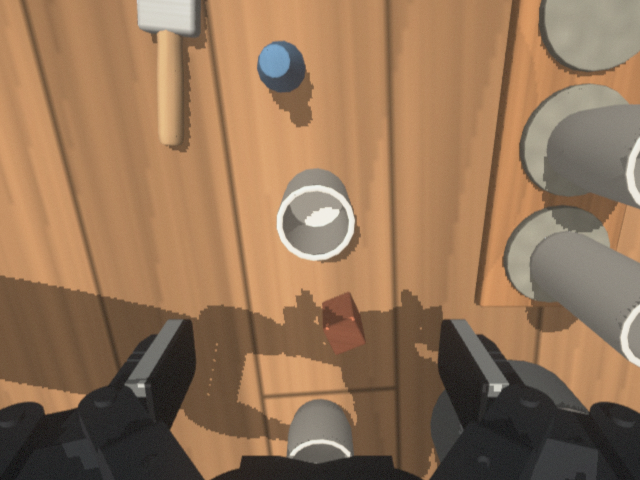

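b's rim is at (316,222). The vase (281,67) and kiln post (343,322) are off the finger line.

Emit:
drive_tool(steps=[{"dx": -0.001, "dy": -0.0005, "dz": 0.03, "rx": 0, "ry": 0, "rz": 0, "jaw": 0.085}, {"dx": -0.001, "dy": -0.0005, "dz": 0.065, "rx": 0, "ry": 0, "rz": 0, "jaw": 0.085}, {"dx": -0.001, "dy": -0.0005, "dz": 0.1, "rx": 0, "ry": 0, "rz": 0, "jaw": 0.085}, {"dx": -0.001, "dy": -0.0005, "dz": 0.13, "rx": 0, "ry": 0, "rz": 0, "jaw": 0.085}, {"dx": -0.001, "dy": -0.0005, "dz": 0.15, "rx": 0, "ry": 0, "rz": 0, "jaw": 0.078}, {"dx": -0.001, "dy": -0.0005, "dz": 0.15, "rx": 0, "ry": 0, "rz": 0, "jaw": 0.07}, {"dx": -0.001, "dy": -0.0005, "dz": 0.15, "rx": 0, "ry": 0, "rz": 0, "jaw": 0.063}, {"dx": -0.001, "dy": -0.0005, "dz": 0.15, "rx": 0, "ry": 0, "rz": 0, "jaw": 0.058}, {"dx": -0.001, "dy": -0.0005, "dz": 0.15, "rx": 0, "ry": 0, "rz": 0, "jaw": 0.055}, {"dx": -0.001, "dy": -0.0005, "dz": 0.15, "rx": 0, "ry": 0, "rz": 0, "jaw": 0.053}, {"dx": -0.001, "dy": -0.0005, "dz": 0.15, "rx": 0, "ry": 0, "rz": 0, "jaw": 0.045}, {"dx": -0.001, "dy": -0.0005, "dz": 0.15, "rx": 0, "ry": 0, "rz": 0, "jaw": 0.04}], force=45)

```text
clock: 15.27
tool_pos: [0.4566, -0.1084, 0.0427]
tcp_rot: [3.141, -0.005, -0.08]
force: [0.0, 0.8, 7.0]
opening: 0.0521
```

Emit:
drive_tool(steps=[{"dx": 0, "dy": 0, "dz": 0, "rx": 0, "ry": 0, "rz": 0, "jaw": 0.04}, {"dx": 0, "dy": 0, "dz": -0.005, "rx": 0, "ry": 0, "rz": 0, "jaw": 0.04}, {"dx": 0, "dy": 0, "dz": -0.015, "rx": 0, "ry": 0, "rz": 0, "jaw": 0.04}])

```text
clock: 15.52
tool_pos: [0.4543, -0.1078, 0.0544]
tcp_rot: [-3.141, 0.001, -0.08]
force: [0.9, 0.6, -2.0]
opening: 0.0519
```

```bash
python3 -c "
from h import *
p,d=read_camera('side');cv2.imwrite('pics/side_9.png',p[120:380,180:500])"; python3 go.py -4.6 .456 -.1085 .054
```

```text
clock 15.57 pos [ 0.4555 -0.1082  0.0573] yaw [ 1.7997e+02 -1.3000e-01 -4.5700e+00] open 0.0518 F [ 1.5 -0.5  0.6]
dxyz [0.0005 0.0002 0.0033] rv [ 0.03 -0.13  0.03] n 0.1
```

View pics/side_9.png

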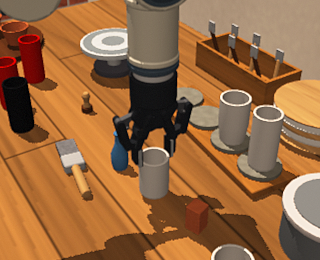

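b is held and upright. Lifting over c's height, then to disc_2.

Emit:
drive_tool(steps=[{"dx": 0, "dy": 0, "dz": -0.025, "rx": 0, "ry": 0, "rz": 0, "jaw": 0.04}, {"dx": 0, "dy": 0, "dz": -0.06, "rx": 0, "ry": 0, "rz": 0, "jaw": 0.04}, {"dx": 0, "dy": 0, "dz": -0.095, "rx": 0, "ry": 0, "rz": 0, "jaw": 0.04}, {"dx": 0.012, "dy": -0.008, "dz": -0.12, "rx": 0, "ry": 0, "rz": 0, "jaw": 0.04}, {"dx": 0.036, "dy": -0.025, "dz": -0.12, "rx": 0, "ry": 0, "rz": 0, "jaw": 0.04}, {"dx": 0.064, "dy": -0.045, "dz": -0.12, "rx": 0, "ry": 0, "rz": 0, "jaw": 0.04}, {"dx": 0.092, "dy": -0.065, "dz": -0.12, "rx": 0, "ry": 0, "rz": 0, "jaw": 0.04}, {"dx": 0.12, "dy": -0.085, "dz": -0.12, "rx": 0, "ry": 0, "rz": 0, "jaw": 0.04}, {"dx": 0.148, "dy": -0.105, "dz": -0.12, "rx": 0, "ry": 0, "rz": 0, "jaw": 0.04}, {"dx": 0.174, "dy": -0.123, "dz": -0.12, "rx": 0, "ry": 0, "rz": 0, "jaw": 0.04}, {"dx": 0.192, "dy": -0.136, "dz": -0.12, "rx": 0, "ry": 0, "rz": 0, "jaw": 0.04}, {"dx": 0.199, "dy": -0.141, "dz": -0.12, "rx": 0, "ry": 0, "rz": 0, "jaw": 0.04}])

```text
clock: 16.57
tool_pos: [0.6662, 0.0187, 0.1733]
tcp_rot: [-3.141, 0.001, -0.078]
force: [0.9, -0.9, -0.9]
opening: 0.0516
```

Emit:
drive_tool(steps=[{"dx": 0, "dy": 0, "dz": 0.02, "rx": 0, "ry": 0, "rz": 0, "jaw": 0.04}, {"dx": 0, "dy": 0, "dz": 0.05, "rx": 0, "ry": 0, "rz": 0, "jaw": 0.04}, {"dx": 0, "dy": 0, "dz": 0.08, "rx": 0, "ry": 0, "rz": 0, "jaw": 0.04}, {"dx": 0, "dy": 0, "dz": 0.095, "rx": 0, "ry": 0, "rz": 0, "jaw": 0.04}, {"dx": 0, "dy": 0, "dz": 0.095, "rx": 0, "ry": 0, "rz": 0, "jaw": 0.04}, {"dx": 0, "dy": 0, "dz": 0.095, "rx": 0, "ry": 0, "rz": 0, "jaw": 0.04}])

```text
clock: 17.07
tool_pos: [0.6635, 0.0163, 0.0789]
tcp_rot: [3.141, 0.002, -0.08]
force: [0.6, 0.3, -0.9]
opening: 0.0514
```

```bash
python3 ax.py .6656 .0163 .055 .1 .0267 10
```

```text
clock 17.07 tcp [0.6635 0.0163 0.0789] open 0.0514 F [ 0.6  0.3 -0.9]
scene 384 z [0.056  0.0986] axis [0.6639 0.0174] corr [0.6621 0.016 ] 0.0017
side 522 z [0.0563 0.0995] axis [0.6634 0.0161] corr [0.6652 0.0175] 0.0019
mean [0.6636 0.0167]
tcp [0.6653 0.0163 0.0821] [-0.4 -0.4 -1. ]
```

View pics/side_10.png

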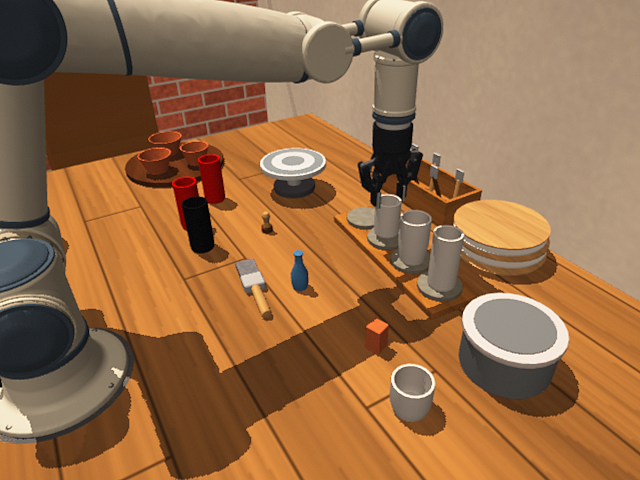

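b hangs about 12 mm above disc_2. Lowering.

Emit:
drive_tool(steps=[{"dx": 0.001, "dy": 0, "dz": 0.005, "rx": 0, "ry": 0, "rz": 0, "jaw": 0.04}, {"dx": 0.001, "dy": 0, "dz": 0.008, "rx": 0, "ry": 0, "rz": 0, "jaw": 0.04}, {"dx": 0.001, "dy": 0, "dz": 0.01, "rx": 0, "ry": 0, "rz": 0, "jaw": 0.04}, {"dx": 0.001, "dy": 0, "dz": 0.011, "rx": 0, "ry": 0, "rz": 0, "jaw": 0.04}, {"dx": 0.001, "dy": 0, "dz": 0.011, "rx": 0, "ry": 0, "rz": 0, "jaw": 0.04}])

```text
clock: 17.58
tool_pos: [0.666, 0.0166, 0.0708]
tcp_rot: [3.142, -0.002, -0.08]
force: [-2.3, 0.0, 5.3]
opening: 0.0518
```

In contact. Releasing and retreating.

Emit:
drive_tool(steps=[{"dx": 0, "dy": 0, "dz": 0, "rx": 0, "ry": 0, "rz": 0, "jaw": 0.052}, {"dx": 0, "dy": 0, "dz": -0.0005, "rx": 0, "ry": 0, "rz": 0, "jaw": 0.055}, {"dx": 0, "dy": 0, "dz": -0.0005, "rx": 0, "ry": 0, "rz": 0, "jaw": 0.06}, {"dx": 0, "dy": 0, "dz": -0.0005, "rx": 0, "ry": 0, "rz": 0, "jaw": 0.067}, {"dx": 0, "dy": 0, "dz": -0.0005, "rx": 0, "ry": 0, "rz": 0, "jaw": 0.075}, {"dx": 0, "dy": 0, "dz": -0.0005, "rx": 0, "ry": 0, "rz": 0, "jaw": 0.08}, {"dx": 0, "dy": 0, "dz": -0.02, "rx": 0, "ry": 0, "rz": 0, "jaw": 0.083}, {"dx": 0, "dy": 0, "dz": -0.05, "rx": 0, "ry": 0, "rz": 0, "jaw": 0.085}, {"dx": 0, "dy": 0, "dz": -0.09, "rx": 0, "ry": 0, "rz": 0, "jaw": 0.085}, {"dx": 0, "dy": 0, "dz": -0.13, "rx": 0, "ry": 0, "rz": 0, "jaw": 0.085}, {"dx": 0, "dy": 0, "dz": -0.13, "rx": 0, "ry": 0, "rz": 0, "jaw": 0.085}, {"dx": 0, "dy": 0, "dz": -0.13, "rx": 0, "ry": 0, "rz": 0, "jaw": 0.085}])

```text
clock: 18.58
tool_pos: [0.667, 0.0166, 0.2032]
tcp_rot: [-3.141, -0.008, -0.08]
force: [0.2, -0.6, -0.7]
opening: 0.0852
```

```bash
python3 w.py .106 .027 .6656 .0163 b9; python3 disc.py; python3 go.py -4.6 .4412 -.338 .19
```

```text
clock 18.5833 pos [0.667  0.0166 0.2032] n 1847 z [0.1016 0.1057 0.107 ]
free [0.6653 0.0171 0.0244] 0.0014 fixed [0.6653 0.0171]
px [316.  80.] z 0.0281 [0.6732 0.1079 0.0408] 0.0007 fixed [0.6732 0.1078]
px [317. 180.] z 0.0281 [0.666  0.0176 0.0387] 0.0074 fixed [0.6655 0.0136]
px [317. 288.] z 0.0281 [ 0.6582 -0.0785  0.0383] 0.0073 fixed [ 0.6576 -0.0828]
clock 18.68 pos [0.6653 0.0166 0.1977] yaw [ 1.80e+02  4.00e-02 -4.58e+00] open 0.0851 F [-0.5 -0.2 -0.4]
dxyz [-0.1951  0.3714  0.0079] rv [0.   0.04 0.02] n 10.1
```

View pics/wb9.png

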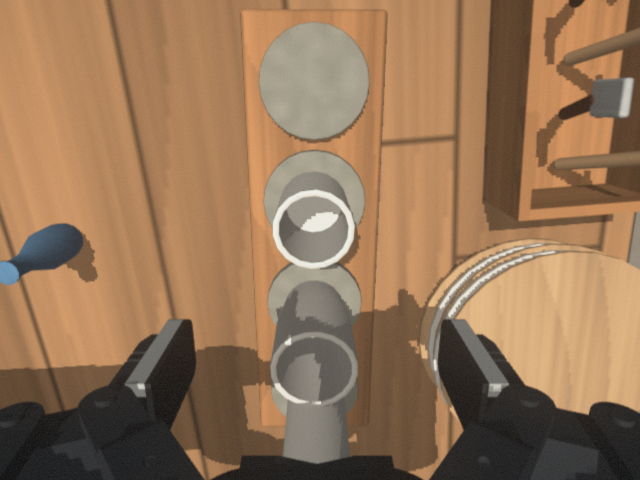

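b is centred within 1 mm. Now a.

Emit:
drive_tool(steps=[{"dx": -0.195, "dy": 0.371, "dz": 0, "rx": 0, "ry": 0, "rz": 0, "jaw": 0.085}, {"dx": -0.195, "dy": 0.371, "dz": 0, "rx": 0, "ry": 0, "rz": 0, "jaw": 0.085}, {"dx": -0.195, "dy": 0.371, "dz": 0, "rx": 0, "ry": 0, "rz": 0, "jaw": 0.085}, {"dx": -0.195, "dy": 0.371, "dz": 0, "rx": 0, "ry": 0, "rz": 0, "jaw": 0.085}, {"dx": -0.195, "dy": 0.371, "dz": 0, "rx": 0, "ry": 0, "rz": 0, "jaw": 0.085}, {"dx": -0.195, "dy": 0.371, "dz": 0, "rx": 0, "ry": 0, "rz": 0, "jaw": 0.085}, {"dx": -0.195, "dy": 0.371, "dz": 0, "rx": 0, "ry": 0, "rz": 0, "jaw": 0.085}, {"dx": -0.195, "dy": 0.371, "dz": 0, "rx": 0, "ry": 0, "rz": 0, "jaw": 0.085}, {"dx": -0.195, "dy": 0.371, "dz": 0.01, "rx": 0, "ry": 0, "rz": 0, "jaw": 0.085}, {"dx": -0.195, "dy": 0.371, "dz": 0.02, "rx": 0, "ry": 0, "rz": 0, "jaw": 0.085}, {"dx": -0.195, "dy": 0.371, "dz": 0.02, "rx": 0, "ry": 0, "rz": 0, "jaw": 0.085}, {"dx": -0.195, "dy": 0.371, "dz": 0.02, "rx": 0, "ry": 0, "rz": 0, "jaw": 0.085}])

```text
clock: 19.68
tool_pos: [0.4389, -0.3387, 0.1746]
tcp_rot: [-3.138, 0.005, -0.084]
force: [0.5, 0.3, -0.2]
opening: 0.0849
```

Emit:
drive_tool(steps=[{"dx": 0, "dy": 0, "dz": 0, "rx": 0, "ry": 0, "rz": 0, "jaw": 0.085}, {"dx": 0, "dy": 0, "dz": 0, "rx": 0, "ry": 0, "rz": 0, "jaw": 0.085}])

```text
clock: 19.85
tool_pos: [0.4421, -0.3365, 0.1779]
tcp_rot: [-3.14, 0.001, -0.079]
force: [-0.1, 0.6, 0.3]
opening: 0.0851
```

```bash
python3 w.py .060 .031 .4412 -.338 a1; python3 go.py -4.6 .4412 -.338 .030
```

```text
clock 19.85 pos [ 0.4421 -0.3365  0.1779] n 1874 z [0.0557 0.0597 0.061 ]
free [ 0.4418 -0.3373  0.0283] 0.0014 fixed [ 0.4418 -0.3373]
clock 19.9 pos [ 0.4424 -0.3364  0.1783] yaw [-179.97    0.     -4.46] open 0.0849 F [0.1 0.2 0.4]
dxyz [-0.001   0.0018  0.1483] rv [-0.03  0.    0.14] n 3.6
```

View pics/wa1.png

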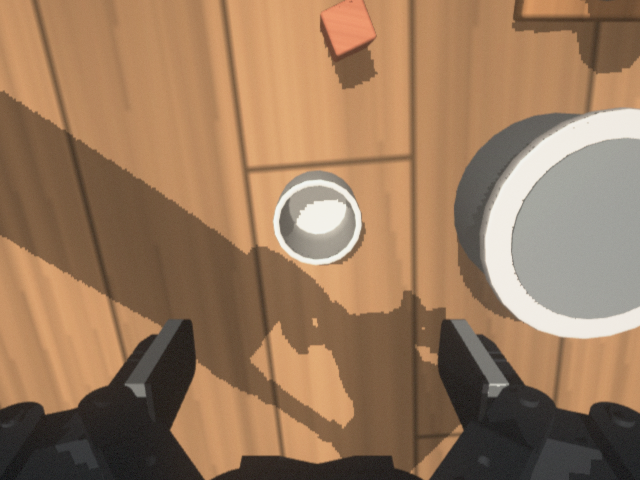

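a's rim is at (318,222), and the tub edge at (483,220) is about 100 mm off-axis against a 57 mm finger reach. Descending.

Emit:
drive_tool(steps=[{"dx": -0.0005, "dy": 0.001, "dz": 0.03, "rx": 0, "ry": 0, "rz": 0, "jaw": 0.085}, {"dx": -0.0005, "dy": 0.001, "dz": 0.065, "rx": 0, "ry": 0, "rz": 0, "jaw": 0.085}, {"dx": -0.0005, "dy": 0.001, "dz": 0.1, "rx": 0, "ry": 0, "rz": 0, "jaw": 0.085}, {"dx": -0.0005, "dy": 0.001, "dz": 0.13, "rx": 0, "ry": 0, "rz": 0, "jaw": 0.085}, {"dx": -0.0005, "dy": 0.001, "dz": 0.146, "rx": 0, "ry": 0, "rz": 0, "jaw": 0.083}, {"dx": -0.0005, "dy": 0.001, "dz": 0.146, "rx": 0, "ry": 0, "rz": 0, "jaw": 0.075}, {"dx": -0.0005, "dy": 0.001, "dz": 0.146, "rx": 0, "ry": 0, "rz": 0, "jaw": 0.069}, {"dx": -0.0005, "dy": 0.001, "dz": 0.146, "rx": 0, "ry": 0, "rz": 0, "jaw": 0.065}, {"dx": -0.0005, "dy": 0.001, "dz": 0.146, "rx": 0, "ry": 0, "rz": 0, "jaw": 0.063}, {"dx": -0.0005, "dy": 0.001, "dz": 0.146, "rx": 0, "ry": 0, "rz": 0, "jaw": 0.061}, {"dx": -0.0005, "dy": 0.001, "dz": 0.146, "rx": 0, "ry": 0, "rz": 0, "jaw": 0.054}, {"dx": -0.0005, "dy": 0.001, "dz": 0.146, "rx": 0, "ry": 0, "rz": 0, "jaw": 0.048}], force=45)

```text
clock: 20.9
tool_pos: [0.4413, -0.339, 0.0335]
tcp_rot: [3.141, -0.001, -0.08]
force: [-0.8, -0.2, 6.8]
opening: 0.048
```

Emit:
drive_tool(steps=[{"dx": 0, "dy": 0, "dz": 0, "rx": 0, "ry": 0, "rz": 0, "jaw": 0.048}, {"dx": 0, "dy": 0, "dz": -0.005, "rx": 0, "ry": 0, "rz": 0, "jaw": 0.048}, {"dx": 0, "dy": 0, "dz": -0.015, "rx": 0, "ry": 0, "rz": 0, "jaw": 0.048}, {"dx": 0, "dy": 0, "dz": -0.015, "rx": 0, "ry": 0, "rz": 0, "jaw": 0.048}])

```text
clock: 21.23
tool_pos: [0.4417, -0.3394, 0.05]
tcp_rot: [3.14, -0.003, -0.08]
force: [1.2, -0.1, 1.2]
opening: 0.0478
```

```bash
python3 -c "
from h import *
p,d=read_camera('side');cv2.imwrite('pics/side_11.png',p)"; python3 go.py -4.6 .4418 -.338 .19 .6732 .108 .19
```

```text
clock 21.28 pos [ 0.4416 -0.3393  0.0493] yaw [ 1.799e+02 -1.300e-01 -4.580e+00] open 0.0476 F [ 0.6  0.3 -0.2]
dxyz [ 0.0004 -0.0011 -0.1407] rv [ 0.1  -0.13  0.02] n 3.4
dxyz [ 0.1955 -0.4641 -0.141 ] rv [ 0.1  -0.13  0.02] n 12.5
```

View pics/side_11.png

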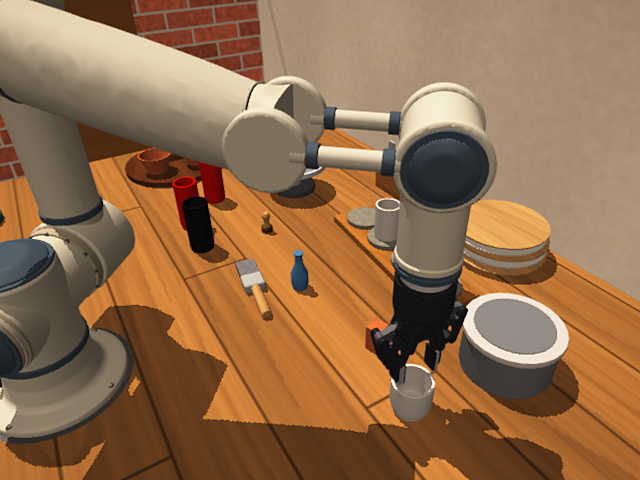

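The opening equals the commanded 48 mm, not 62 mm, so the grip on a is not right. I'll look before moving anything.

Run:
```python
from h import *
p,d=read_camera('side');cv2.imwrite('pics/z1.png',cv2.resize(p[280:440,340:500],None,fx=4,fy=4))
W=cloud('side',d); g=p.astype(int).max(2)-p.astype(int).min(2)
m=(d>0)&(np.hypot(W[...,0]-.4418,W[...,1]+.337)<.07)&(W[...,2]>.004)&(p.min(2)>60)&(g<60)&(W[...,2]<.09)
q=W[m];print(len(q),np.percentile(q[:,2],[1,99]));
for lo,hi in((.025,.04),(.04,.055),(.055,.08)):
    k=q[(q[:,2]>lo)&(q[:,2]<hi)]
    if len(k)>15:print(fitc(k[:,:2],.0305))
p,d=read_camera('scene');cv2.imwrite('pics/z2.png',cv2.resize(p[180:300,110:250],None,fx=4,fy=4))
p,d=read_camera('wrist');cv2.imwrite('pics/z3.png',p)
```

```text
1911 [0.0052825  0.08394928]
(array([ 0.44015786, -0.33856861]), np.float64(0.0019685251266880256))
(array([ 0.43982841, -0.33825502]), np.float64(0.0019531764037606435))
(array([ 0.44080333, -0.33732662]), np.float64(0.0022887267649933348))
```

View pics/z1.png

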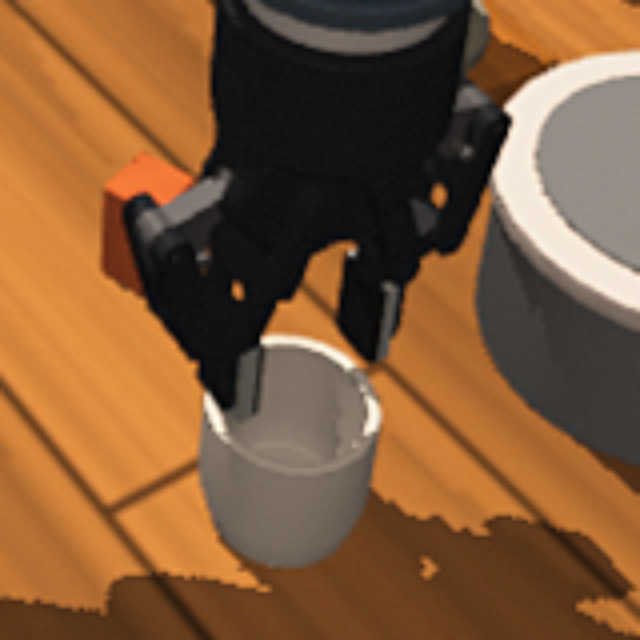

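View pics/z2.png

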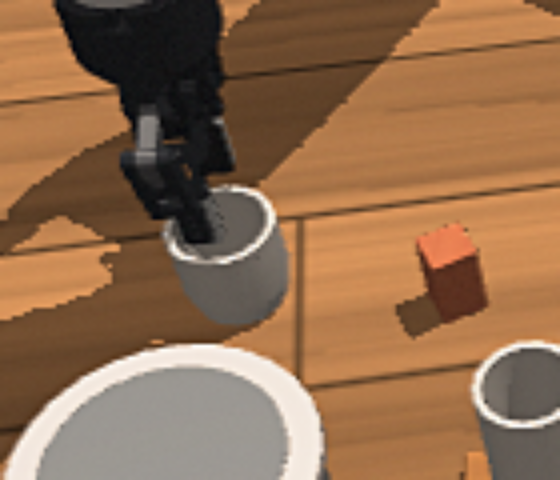

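View pics/z3.png

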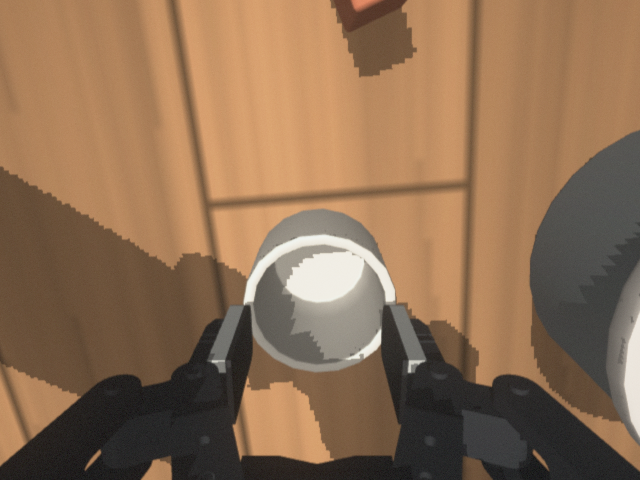

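Run:
```python
from h import *
print({k:np.round(v,4) for k,v in get_state().items()})
p=cv2.imread('pics/z1.png')
from h import *
for cam in('side','scene'):
    p,d=read_camera(cam);W=cloud(cam,d)
    g=p.astype(int).max(2)-p.astype(int).min(2)
    m=(d>0)&(np.hypot(W[...,0]-.4418,W[...,1]+.337)<.04)&(W[...,2]>.002)
    # profile vs z of white pts
    mm=m&(p.min(2)>60)&(g<60)
    h,_=np.histogram(W[mm][:,2],np.arange(0,.1,.005));print(cam,h)
    # bright rim
    b=m&(p.min(2)>150);print("rim z",np.percentile(W[b][:,2],[5,50,95]).round(4),b.sum(), fitc(W[b][:,:2],.0287))
    k=m&(p.max(2)<60);print("dark",np.percentile(W[k][:,2],[1,5,50]).round(4),W[k&(W[...,2]<.075)].mean(0).round(4))
```

```text
{'clock': np.float64(21.4333), 'q': array([-7.1610e-01,  1.1000e-03,  1.6074e+00,  0.0000e+00,  1.5331e+00,
       -6.3620e-01]), 'qd': array([ 0.0005,  0.0036,  0.0089,  0.0022,  0.0006, -0.0006]), 'tau': array([-5.00000e-03, -4.14805e+01, -4.14508e+01, -2.00000e-04,
       -8.40000e-03, -0.00000e+00]), 'tool_pos': array([ 0.4409, -0.3386,  0.0474]), 'tcp_rot': array([-3.1416,  0.    , -0.0799]), 'force': array([-0.0107,  0.3658,  0.0891]), 'torque': array([ 0.0648, -0.0466,  0.0277]), 'opening': np.float64(0.0475)}
side [ 23 130 116 135 153 147 156 150 162 175 156 346  24   0   1  14  18  17
  16]
rim z [0.0603 0.4503 0.4534] 1682 (array([ 0.43825392, -0.33479065]), np.float64(0.009519896275605766))
dark [0.0819 0.0963 0.2044] [ 0.4494 -0.3121  0.034 ]
scene [ 14  22  41  56  59  59  51  59  62  57  66 104  30   0   4   5   7   6
   5]
rim z [0.0606 0.4504 0.4537] 871 (array([ 0.44049916, -0.33454551]), np.float64(0.009561859330291654))
dark [0.0791 0.0945 0.2178] [ 0.4274 -0.3384  0.0743]
```

The picture and depth settle it. a still stands untouched, upright on the table (rim z = .060), at (.440,-.338). The fingertips are at z≈.075 with TCP z=.047. The depth and the wrist-view geometry both put the tips about 27 mm behind the TCP, not 11 mm ahead as documented, so the jaws closed just above the rim. The earlier grips held because those beakers are taller. I'll reopen, go 35 mm lower and watch the force.

Emit:
drive_tool(steps=[{"dx": 0, "dy": 0, "dz": -0.005, "rx": 0, "ry": 0, "rz": 0, "jaw": 0.06}, {"dx": 0, "dy": 0, "dz": -0.005, "rx": 0, "ry": 0, "rz": 0, "jaw": 0.075}, {"dx": 0, "dy": 0, "dz": -0.005, "rx": 0, "ry": 0, "rz": 0, "jaw": 0.085}, {"dx": 0, "dy": -0.001, "dz": 0, "rx": 0, "ry": 0, "rz": 0, "jaw": 0.085}, {"dx": 0, "dy": -0.001, "dz": 0.01, "rx": 0, "ry": 0, "rz": 0, "jaw": 0.085}, {"dx": 0, "dy": -0.001, "dz": 0.02, "rx": 0, "ry": 0, "rz": 0, "jaw": 0.085}, {"dx": 0, "dy": -0.001, "dz": 0.025, "rx": 0, "ry": 0, "rz": 0, "jaw": 0.085}, {"dx": 0, "dy": -0.001, "dz": 0.025, "rx": 0, "ry": 0, "rz": 0, "jaw": 0.085}, {"dx": 0, "dy": -0.001, "dz": 0.025, "rx": 0, "ry": 0, "rz": 0, "jaw": 0.085}])

```text
clock: 22.28
tool_pos: [0.4405, -0.3372, 0.0214]
tcp_rot: [-3.14, 0.002, -0.08]
force: [-0.5, -1.1, 1.1]
opening: 0.0854
```

Run:
```python
from h import *
s=get_state();print(s['tool_pos'].round(4),s['force'].round(1),s['opening'])
p,d=read_camera('side');cv2.imwrite('pics/z4.png',cv2.resize(p[280:440,340:500],None,fx=3.5,fy=3.5))
W=cloud('side',d)
```

```text
[ 0.4405 -0.3372  0.0214] [-0.5 -1.1  1.1] 0.08538886631600595
```

View pics/z4.png

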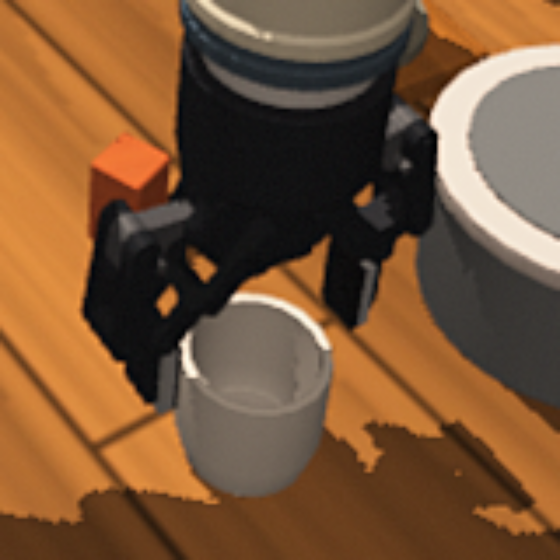

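The fingers now straddle the rim with their tips slightly below it, and the body is well clear. Another 10 mm down, then close.

Emit:
drive_tool(steps=[{"dx": 0.0005, "dy": 0, "dz": 0.005, "rx": 0, "ry": 0, "rz": 0, "jaw": 0.085}, {"dx": 0.0005, "dy": 0, "dz": 0.01, "rx": 0, "ry": 0, "rz": 0, "jaw": 0.08}, {"dx": 0.0005, "dy": 0, "dz": 0.01, "rx": 0, "ry": 0, "rz": 0, "jaw": 0.074}, {"dx": 0.0005, "dy": 0, "dz": 0.01, "rx": 0, "ry": 0, "rz": 0, "jaw": 0.069}, {"dx": 0.0005, "dy": 0, "dz": 0.01, "rx": 0, "ry": 0, "rz": 0, "jaw": 0.065}, {"dx": 0.0005, "dy": 0, "dz": 0.01, "rx": 0, "ry": 0, "rz": 0, "jaw": 0.063}, {"dx": 0.0005, "dy": 0, "dz": 0.01, "rx": 0, "ry": 0, "rz": 0, "jaw": 0.061}, {"dx": 0.0005, "dy": 0, "dz": 0.01, "rx": 0, "ry": 0, "rz": 0, "jaw": 0.059}, {"dx": 0.0005, "dy": 0, "dz": 0.01, "rx": 0, "ry": 0, "rz": 0, "jaw": 0.052}, {"dx": 0.0005, "dy": 0, "dz": 0.01, "rx": 0, "ry": 0, "rz": 0, "jaw": 0.045}, {"dx": 0.0005, "dy": 0, "dz": 0.01, "rx": 0, "ry": 0, "rz": 0, "jaw": 0.045}])

```text
clock: 23.25
tool_pos: [0.4419, -0.338, 0.0133]
tcp_rot: [3.141, -0.001, -0.08]
force: [-0.4, -0.5, 5.6]
opening: 0.0595
```

Run:
```python
from h import *
s=get_state();print(s['tool_pos'].round(4),s['force'].round(1),s['opening'])
p,d=read_camera('side');cv2.imwrite('pics/z5.png',cv2.resize(p[280:440,340:500],None,fx=3.5,fy=3.5))
```

```text
[ 0.4419 -0.338   0.0133] [-0.4 -0.5  5.6] 0.05947907918231272
```

View pics/z5.png

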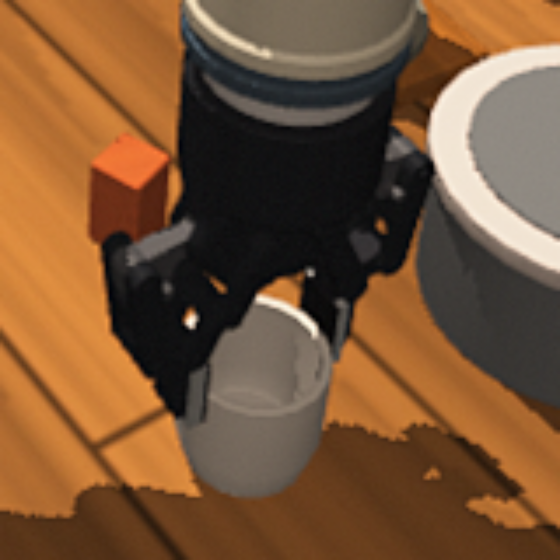

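a is gripped at 59.5 mm. Lifting 150 mm, above everything on the way, and carrying it to disc_1.

Emit:
drive_tool(steps=[{"dx": 0, "dy": 0, "dz": -0.015, "rx": 0, "ry": 0, "rz": 0, "jaw": 0.045}, {"dx": 0, "dy": 0, "dz": -0.045, "rx": 0, "ry": 0, "rz": 0, "jaw": 0.045}, {"dx": 0, "dy": 0, "dz": -0.08, "rx": 0, "ry": 0, "rz": 0, "jaw": 0.045}, {"dx": 0, "dy": 0, "dz": -0.115, "rx": 0, "ry": 0, "rz": 0, "jaw": 0.045}, {"dx": 0, "dy": 0, "dz": -0.14, "rx": 0, "ry": 0, "rz": 0, "jaw": 0.045}, {"dx": 0.004, "dy": -0.01, "dz": -0.15, "rx": 0, "ry": 0, "rz": 0, "jaw": 0.045}, {"dx": 0.013, "dy": -0.031, "dz": -0.15, "rx": 0, "ry": 0, "rz": 0, "jaw": 0.045}, {"dx": 0.026, "dy": -0.062, "dz": -0.15, "rx": 0, "ry": 0, "rz": 0, "jaw": 0.045}, {"dx": 0.039, "dy": -0.093, "dz": -0.15, "rx": 0, "ry": 0, "rz": 0, "jaw": 0.045}, {"dx": 0.052, "dy": -0.124, "dz": -0.15, "rx": 0, "ry": 0, "rz": 0, "jaw": 0.045}, {"dx": 0.065, "dy": -0.155, "dz": -0.15, "rx": 0, "ry": 0, "rz": 0, "jaw": 0.045}, {"dx": 0.078, "dy": -0.186, "dz": -0.15, "rx": 0, "ry": 0, "rz": 0, "jaw": 0.045}])

```text
clock: 24.3
tool_pos: [0.5339, -0.1559, 0.16]
tcp_rot: [-3.14, 0.003, -0.08]
force: [0.2, -0.0, -2.2]
opening: 0.0594
```

Emit:
drive_tool(steps=[{"dx": 0.013, "dy": -0.031, "dz": 0, "rx": 0, "ry": 0, "rz": 0, "jaw": 0.045}, {"dx": 0.026, "dy": -0.062, "dz": 0, "rx": 0, "ry": 0, "rz": 0, "jaw": 0.045}, {"dx": 0.039, "dy": -0.093, "dz": 0, "rx": 0, "ry": 0, "rz": 0, "jaw": 0.045}, {"dx": 0.052, "dy": -0.124, "dz": 0, "rx": 0, "ry": 0, "rz": 0, "jaw": 0.045}, {"dx": 0.065, "dy": -0.155, "dz": 0, "rx": 0, "ry": 0, "rz": 0, "jaw": 0.045}, {"dx": 0.078, "dy": -0.186, "dz": 0, "rx": 0, "ry": 0, "rz": 0, "jaw": 0.045}, {"dx": 0.091, "dy": -0.217, "dz": 0, "rx": 0, "ry": 0, "rz": 0, "jaw": 0.045}, {"dx": 0.103, "dy": -0.245, "dz": 0, "rx": 0, "ry": 0, "rz": 0, "jaw": 0.045}, {"dx": 0.112, "dy": -0.266, "dz": 0, "rx": 0, "ry": 0, "rz": 0, "jaw": 0.045}, {"dx": 0.117, "dy": -0.277, "dz": 0, "rx": 0, "ry": 0, "rz": 0, "jaw": 0.045}, {"dx": 0.117, "dy": -0.277, "dz": 0, "rx": 0, "ry": 0, "rz": 0, "jaw": 0.045}, {"dx": 0.117, "dy": -0.277, "dz": 0, "rx": 0, "ry": 0, "rz": 0, "jaw": 0.045}])

```text
clock: 25.3
tool_pos: [0.6719, 0.1093, 0.1598]
tcp_rot: [3.141, 0.004, -0.078]
force: [-0.9, -0.2, -0.7]
opening: 0.0595
```

```bash
python3 go.py -4.6 .6731 .108 .054;  python3 -c "
from h import *
p,d=read_camera('side');cv2.imwrite('pics/side_12.png',p)"; python3 go.py -4.6 .6731 .108 .054
```

```text
clock 25.3 pos [0.6719 0.1093 0.1598] yaw [179.94   0.23  -4.49] open 0.0595 F [-0.9 -0.2 -0.7]
dxyz [0.0017 0.001  0.1058] rv [0.06 0.23 0.11] n 2.5
clock 25.35 pos [0.6719 0.1083 0.1605] yaw [179.94   0.18  -4.56] open 0.0598 F [ 0.4 -0.7 -1.2]
dxyz [1.500e-03 1.000e-04 1.065e-01] rv [0.06 0.18 0.04] n 2.6
```

View pics/side_12.png

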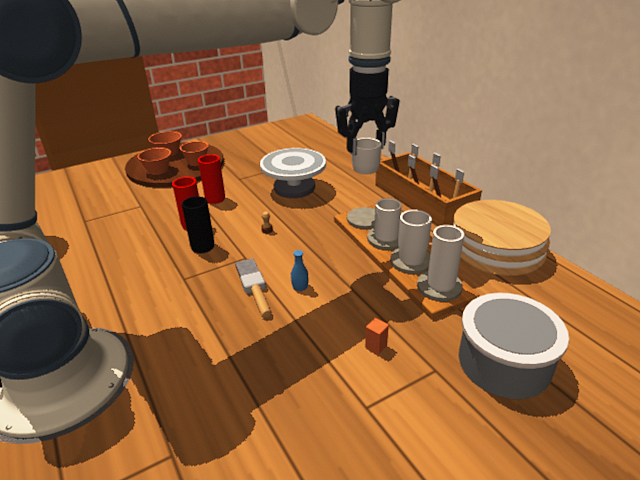

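a hangs upright above disc_1. Lowering to just above it.

Emit:
drive_tool(steps=[{"dx": 0.001, "dy": 0, "dz": 0.02, "rx": 0, "ry": 0, "rz": 0, "jaw": 0.045}, {"dx": 0.001, "dy": 0, "dz": 0.05, "rx": 0, "ry": 0, "rz": 0, "jaw": 0.045}, {"dx": 0.001, "dy": 0, "dz": 0.08, "rx": 0, "ry": 0, "rz": 0, "jaw": 0.045}, {"dx": 0.001, "dy": 0, "dz": 0.1, "rx": 0, "ry": 0, "rz": 0, "jaw": 0.045}, {"dx": 0.001, "dy": 0, "dz": 0.108, "rx": 0, "ry": 0, "rz": 0, "jaw": 0.045}, {"dx": 0.001, "dy": 0, "dz": 0.108, "rx": 0, "ry": 0, "rz": 0, "jaw": 0.045}, {"dx": 0.001, "dy": 0, "dz": 0.108, "rx": 0, "ry": 0, "rz": 0, "jaw": 0.045}])

```text
clock: 25.93
tool_pos: [0.6738, 0.1075, 0.0552]
tcp_rot: [3.142, -0.0, -0.081]
force: [0.8, 0.6, -0.7]
opening: 0.0599
```

```bash
python3 ax.py .673 .108 .062 .085 .031 13
```

```text
clock 25.93 tcp [0.6738 0.1075 0.0552] open 0.0599 F [ 0.8  0.6 -0.7]
scene 209 z [0.0622 0.0837] axis [0.6758 0.1098] corr [0.674  0.1084] 0.002
side 267 z [0.0631 0.0848] axis [0.6734 0.1072] corr [0.6752 0.1086] 0.0025
mean [0.6746 0.1085]
tcp [0.675  0.108  0.0574] [-0.1  0.4 -0.9]
```

Emit:
drive_tool(steps=[{"dx": -0.001, "dy": 0, "dz": 0.006, "rx": 0, "ry": 0, "rz": 0, "jaw": 0.045}, {"dx": -0.001, "dy": 0, "dz": 0.01, "rx": 0, "ry": 0, "rz": 0, "jaw": 0.045}, {"dx": -0.001, "dy": 0, "dz": 0.0125, "rx": 0, "ry": 0, "rz": 0, "jaw": 0.045}, {"dx": -0.001, "dy": 0, "dz": 0.0135, "rx": 0, "ry": 0, "rz": 0, "jaw": 0.045}, {"dx": -0.001, "dy": 0, "dz": 0.0135, "rx": 0, "ry": 0, "rz": 0, "jaw": 0.045}])

```text
clock: 26.45
tool_pos: [0.6728, 0.1084, 0.0414]
tcp_rot: [-3.142, -0.0, -0.08]
force: [-0.8, 0.6, 1.6]
opening: 0.0597
```

Emit:
drive_tool(steps=[{"dx": 0, "dy": 0, "dz": 0.001, "rx": 0, "ry": 0, "rz": 0, "jaw": 0.045}, {"dx": 0, "dy": 0, "dz": 0.0015, "rx": 0, "ry": 0, "rz": 0, "jaw": 0.045}, {"dx": 0, "dy": 0, "dz": 0.0015, "rx": 0, "ry": 0, "rz": 0, "jaw": 0.045}])

```text
clock: 26.7
tool_pos: [0.6728, 0.1084, 0.0414]
tcp_rot: [-3.141, -0.001, -0.08]
force: [-4.4, -0.6, 7.1]
opening: 0.0596
```

a is in contact at 7 N. Releasing and retreating up, clear of everything.

Emit:
drive_tool(steps=[{"dx": 0, "dy": 0, "dz": 0.0005, "rx": 0, "ry": 0, "rz": 0, "jaw": 0.0595}, {"dx": 0, "dy": 0, "dz": 0, "rx": 0, "ry": 0, "rz": 0, "jaw": 0.062}, {"dx": 0, "dy": 0, "dz": 0, "rx": 0, "ry": 0, "rz": 0, "jaw": 0.067}, {"dx": 0, "dy": 0, "dz": 0, "rx": 0, "ry": 0, "rz": 0, "jaw": 0.074}, {"dx": 0, "dy": 0, "dz": 0, "rx": 0, "ry": 0, "rz": 0, "jaw": 0.081}, {"dx": 0, "dy": 0, "dz": 0, "rx": 0, "ry": 0, "rz": 0, "jaw": 0.085}, {"dx": 0, "dy": 0, "dz": -0.02, "rx": 0, "ry": 0, "rz": 0, "jaw": 0.085}, {"dx": 0, "dy": 0, "dz": -0.05, "rx": 0, "ry": 0, "rz": 0, "jaw": 0.085}, {"dx": 0, "dy": 0, "dz": -0.09, "rx": 0, "ry": 0, "rz": 0, "jaw": 0.085}, {"dx": 0, "dy": 0, "dz": -0.13, "rx": 0, "ry": 0, "rz": 0, "jaw": 0.085}, {"dx": 0, "dy": 0, "dz": -0.16, "rx": 0, "ry": 0, "rz": 0, "jaw": 0.085}, {"dx": 0, "dy": 0, "dz": -0.16, "rx": 0, "ry": 0, "rz": 0, "jaw": 0.085}])

```text
clock: 27.7
tool_pos: [0.6751, 0.1086, 0.2095]
tcp_rot: [-3.139, -0.014, -0.08]
force: [0.3, 0.7, 1.6]
opening: 0.0854
```

Emit:
drive_tool(steps=[{"dx": 0, "dy": 0, "dz": 0, "rx": 0, "ry": 0, "rz": 0, "jaw": 0.085}, {"dx": 0, "dy": 0, "dz": 0, "rx": 0, "ry": 0, "rz": 0, "jaw": 0.085}])

```text
clock: 27.87
tool_pos: [0.6727, 0.1083, 0.1985]
tcp_rot: [3.141, 0.001, -0.08]
force: [-0.3, 0.3, -0.2]
opening: 0.0848
```

```bash
python3 w.py .088 .031 .6731 .108 a9; python3 w.py .106 .027 .6656 .0163 b10; for a in ".673 .108 .055 .08 .031" ".6656 .0163 .04 .1 .0267" ".6584 -.076 .07 .118 .03" ".6515 -.168 .04 .135 .0263"; do python3 ax.py $a 14; done
python3 - <<'E'
from h import *
p,d=read_camera('scene')
print(spot_in('scene','bud_vase')[:1])
E
```

```text
clock 27.8667 pos [0.6727 0.1083 0.1985] n 1980 z [0.0837 0.0877 0.089 ]
free [0.6724 0.1088 0.0283] 0.0014 fixed [0.6724 0.1088]
clock 27.9167 pos [0.6723 0.1082 0.1972] n 1760 z [0.1007 0.1056 0.1069]
free [0.6654 0.0177 0.0245] 0.0013 fixed [0.6654 0.0177]
clock 27.97 tcp [0.6721 0.1082 0.1966] open 0.0851 F [ 0.3 -0.   0.2]
scene 394 z [0.0556 0.0795] axis [0.6748 0.1079] corr [0.673  0.1065] 0.0026
side 379 z [0.0561 0.0797] axis [0.6711 0.1071] corr [0.6729 0.1085] 0.0028
mean [0.6729 0.1075]
tcp [0.6721 0.1082 0.197 ] [ 0.6  0.4 -0.2]
clock 28.07 tcp [0.6721 0.1082 0.197 ] open 0.085 F [ 0.6  0.4 -0.2]
scene 733 z [0.042  0.0993] axis [0.6675 0.0168] corr [0.6657 0.0154] 0.0022
side 747 z [0.0416 0.0992] axis [0.6646 0.016 ] corr [0.6664 0.0174] 0.0021
mean [0.666  0.0164]
tcp [0.6724 0.1082 0.1979] [ 0.3 -0.3  0.7]
clock 28.17 tcp [0.6724 0.1082 0.1979] open 0.0851 F [ 0.3 -0.3  0.7]
scene 750 z [0.0709 0.1174] axis [ 0.6604 -0.076 ] corr [ 0.6586 -0.0774] 0.0026
side 880 z [0.0715 0.1171] axis [ 0.6573 -0.0772] corr [ 0.6591 -0.0758] 0.0025
mean [ 0.6589 -0.0766]
tcp [0.6726 0.1083 0.1987] [-0.   0.1 -0.3]
clock 28.27 tcp [0.6726 0.1083 0.1987] open 0.0849 F [-0.   0.1 -0.3]
scene 1034 z [0.0431 0.1335] axis [ 0.6531 -0.1684] corr [ 0.6513 -0.1698] 0.0023
side 1486 z [0.0428 0.1342] axis [ 0.6519 -0.1693] corr [ 0.6537 -0.1679] 0.0019
mean [ 0.6525 -0.1689]
tcp [0.6727 0.1083 0.1992] [-0.  -0.1 -0.3]
[{'centre': [0.4525, -0.0058, 0.0399], 'confidence': 0.89}]
```

View pics/wa9.png

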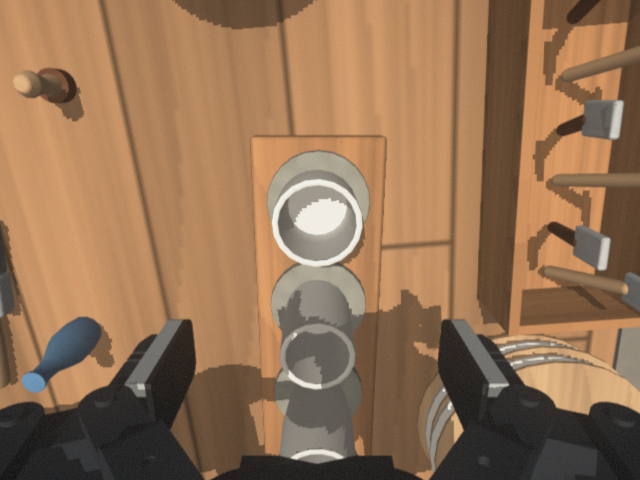

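View pics/side_14.png

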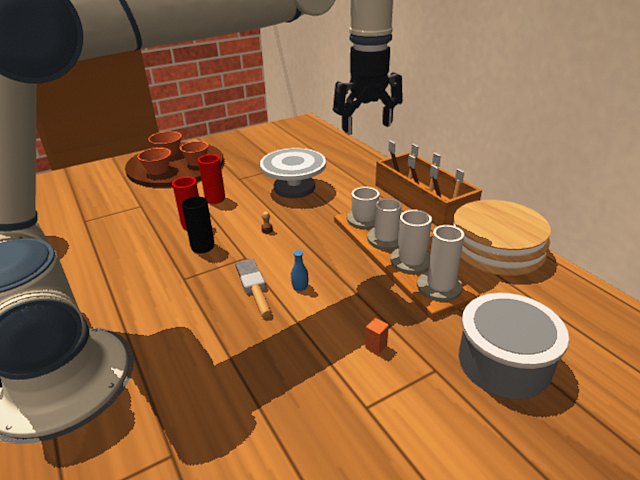

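View pics/scene_14.png

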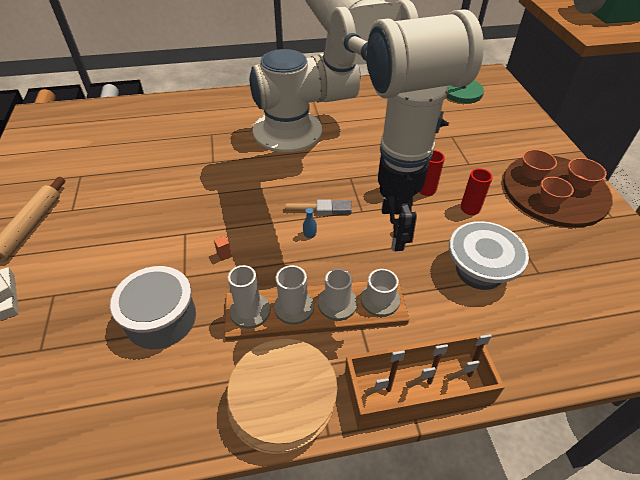

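The pictures show all four upright on their discs: a (382,290) next to the wheel (488,250), then b, c and d (243,295) at the tub end. The vase is still at (309,224), and the gripper is clear of everything. Handing in.

```bash
python3 -c "
from cell import *
print(finish_job())"
```

```text
the job is handed in; nothing more can be done
None
```

All four white beakers stand upright on the ware board in order of height: a on disc_1 next to the banding wheel, then b on disc_2, c on disc_3 and d on disc_4. I handed the job in at about 28 s of the 112 s allowed.

- **Placing:** each beaker was lowered until the wrist force showed contact (5–7 N) and then released slowly. My last checks put a, b and c within about 1 mm of their disc centres and d about 1.5–2 mm off. The scene and side cameras differ from each other by about 2–4 mm, so I relied mainly on the wrist camera.
- **Vase and look-alikes:** the bud vase stands where it was, at the same pixel in the scene picture. I did not touch the red and black look-alikes.
- **What went wrong:** the first grip on a closed just above its rim. The fingertips turned out to sit about 27–38 mm behind the TCP, not 11 mm ahead as described. Beaker a stayed upright on the table (the touch read about 7 N), and I picked it up again 35 mm lower. The grips on the taller beakers were higher than I planned for the same reason, but they held.
- **Refused calls:** two early move calls were refused, apparently because each row needed every field filled in. They moved nothing.

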